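# Unload and reload the cover dryer, then set its heat dial

### The job

Turn the warm-air dryer's heat dial down to 0 (the blue line), then take the dry blue covers off its bar and stand them upright in the black tray, and hang the washed white covers from the drip mat over the bar, lengthwise along it, one wall down each side, side by side. When all of them hang there, turn the dial up to 60 (the orange line). Touch the covers only while the dial is at 0, and leave the other things on the bench where they are.

Things in the scene. Friction and masses are not known exactly. Their poses are not given: they have to be found in the camera images.
- dryer: Warm-air dryer fixed to the bench: grey housing with a grille, 150 mm (x) x 360 mm (y), top 50 mm up; over its middle a flat aluminium bar on two end posts; towards the robot (-x) a control deck 160 x 150 mm, also 50 mm high, with the heat dial. Origin: on the bench under the middle of the bar; x across the bar, away from the dial, y along the bar.
- bar_top (a point): Middle of the bar's upper face, 156 mm above the bench; axes as the dryer, y along the bar. The bar is 34 mm wide (x), 12 mm thick; 317 mm of it are free between the posts (y -158 to +158 mm), which do not stand above it.
- dial (a joint): Angle of the heat dial in rad: 0 with the white pointer on the blue line (0, lower stop), growing clockwise seen from above, 4.363 at the upper stop (100). Even scale, a longer black line every 10 (0.436 rad); orange line = 60 = 2.618 rad. Black knob, skirt 52 mm across; bar grip on it 48 mm long, 14 thick, 30 tall. Stays where left (0.03 N m).
- dial_grip (a point): Point on the dial's vertical axis where to grip, 82 mm above the bench (7 mm below the top of the bar grip, 23 mm above the skirt). Its x axis turns with the knob and points along the bar grip to the end with the white pointer stripe.
- dial_zero_mark (a point): Outer part of the long blue line (0) on the white dial plate, 45 mm from the dial's axis.
- dial_60_mark (a point): Outer part of the long orange line (60) on the white dial plate, 45 mm from the dial's axis.
- tray: Shallow black open tray fixed to the bench, outside 180 x 260 x 30 mm (x, y, z), walls and floor 5 mm. Origin: centre of its underside; y along its long side.
- drip_mat: Black rubber drip mat fixed to the bench, 250 x 330 mm, 6 mm thick, on which the washed covers stand at the start. Origin: centre of its underside.
- wet1: U-shaped sheet-metal cover, painted white, washed: flat top, two side walls, open below and at both ends; 60 mm wide (x), 84 long (y), 66 high, sheet 3, inside 54 wide and 63 high, 0.12 to 0.21 kg. Origin: centre of the open underside, level with the walls' lower edges; z up through the top. Pinch from above across the 60 mm, outside the walls. At the start on the mat. May be absent.
- wet2: U-shaped sheet-metal cover, painted white, washed: flat top, two side walls, open below and at both ends; 60 mm wide (x), 84 long (y), 66 high, sheet 3, inside 54 wide and 63 high, 0.12 to 0.21 kg. Origin: centre of the open underside, level with the walls' lower edges; z up through the top. Pinch from above across the 60 mm, outside the walls. At the start on the mat. May be absent.
- wet3: U-shaped sheet-metal cover, painted white, washed: flat top, two side walls, open below and at both ends; 60 mm wide (x), 84 long (y), 66 high, sheet 3, inside 54 wide and 63 high, 0.12 to 0.21 kg. Origin: centre of the open underside, level with the walls' lower edges; z up through the top. Pinch from above across the 60 mm, outside the walls. At the start on the mat. May be absent.
- dry1: U-shaped sheet-metal cover, painted blue, dry: flat top, two side walls, open below and at both ends; 60 mm wide (x), 84 long (y), 66 high, sheet 3, inside 54 wide and 63 high, 0.12 to 0.21 kg. Origin: centre of the open underside, level with the walls' lower edges; z up through the top. Pinch from above across the 60 mm, outside the walls. At the start on the bar.
- dry2: U-shaped sheet-metal cover, painted blue, dry: flat top, two side walls, open below and at both ends; 60 mm wide (x), 84 long (y), 66 high, sheet 3, inside 54 wide and 63 high, 0.12 to 0.21 kg. Origin: centre of the open underside, level with the walls' lower edges; z up through the top. Pinch from above across the 60 mm, outside the walls. At the start on the bar.
- solder_spool: Bystander, to be left alone: solder spool, 60 mm diameter, 48 mm high. Origin: centre of its underside.
- screwdriver: Bystander, to be left alone: yellow screwdriver lying on the bench, 190 mm long, origin under its middle. Origin: centre of its underside.
- chassis: Bystander, to be left alone: open power-supply chassis with transformer, 110 x 80 x 49 mm. Origin: centre of its underside.
- ipa_bottle: Bystander, to be left alone: clear bottle with white cap, 64 mm diameter, 170 mm high. Origin: centre of its underside.
- multimeter: Bystander, to be left alone: yellow multimeter lying flat, 150 x 75 x 42 mm. Origin: centre of its underside.
- board: Bystander, to be left alone: green circuit board, 70 x 120 x 24 mm. Origin: centre of its underside.
- parts_cup: Bystander, to be left alone: blue cup, 76 mm diameter, 70 mm high. Origin: centre of its underside.
Not all that is in view belongs to the job. What is shaped like the dry1 but pink is not meant.

How it is judged:
By the outcome, as a careful person would: the job done as asked, in the order asked, and still so for the second after the job is handed in, with the robot touching nothing.
Of wet1, wet2, wet3 only 2 to 3 are there at a start; the rules pass over those that are not, and their reading is None.
At some moment in a run one of wet1, wet2, wet3 may be knocked a few centimetres aside while the robot is not near it.
It also fails if it takes over 210 s, if anything falls off the work surface, if the arm or the gripper's body presses on something with over 40 N, if the wrist force passes 120 N, or if a joint passes its speed limit or range.

### The arm

A 6-joint arm with a two-finger parallel gripper is mounted at the origin on the work surface. World frame = base frame: x ahead of the robot, y to its left, z up, the work surface at z = 0. Lengths are in m, angles in rad, forces in N, time in s.
With the tool pointing down it reaches from about 0.425 to 0.95 m from the base axis. Payload 3.5 kg.
Tool frame: the origin (TCP) lies on the centre line of the jaws, within the pads' length; the fingertips stand 19 mm ahead of it and the grasp point (between the pads) is the TCP; z points along the fingers, y is the line along which they close (so a half turn about z gives the same grasp; the last joint's range is limited). The gripper opens to 85 mm and grips with 20 to 120 N. Pads are 22 mm wide; open, the fingers measure 114 mm over their backs; the gripper's body (76 mm by 85 mm) begins 54 mm behind the grasp point. The pads swing forward as they close: fully open they stand 13 mm farther back than shut.
Start: joints at [-1.398, 0.286, 1.577, -0, 1.279, -0.15], TCP at [0.214, -0.64, 0.25] pointing down, gripper open.
Joint ranges: [-2.77, 2.77], [-0.9, 2.22], [0.21, 2.48], [-1.53, 4.67], [0.24, 2.81], [-2.84, 2.84]. Speed limits (rad/s): [2.79, 2.79, 3.14, 3.14, 3.14, 3.14].

### API

Orientations are given as a unit quaternion [x, y, z, w].
In Python, from plant import ctrl, imaging gives the robot as it stands. The module is installed in compiled form; this text tells all that it offers.
- The arm moves only by the shell command python3 -m handwheel 'ROWS' [OPENING] [FORCE]. ROWS is JSON, one flat list of numbers, 6 for each row, row after row: the shift along the world's x, y, z in units of 150 mm (1.0 is 150 mm), then the turn, a rotation vector about the world's x, y, z in units of 90 degrees (1.0 is 90 degrees). In form: [tx, ty, tz, rx, ry, rz, tx, ty, tz, rx, ry, rz, ...]. A call has 1 to 5 rows; each row shifts and turns the commanded pose from where the row before left it; what a row does not reach is not made up. A row lasts 1/12 s, in which the tool goes at most 41.7 mm and 7.16 degrees, less where a joint would pass 70% of its speed; a pose out of reach is approached as far as the arm can. A call with a number of a shift or a turn outside -1 to 1 is refused whole. A call with a gripper value outside its range is refused whole. OPENING is the opening, from 0 (shut) to 1 (fully open), set as the call begins (- or left out, the last holds). The fingers move at their own pace and stop on an object; FORCE is the grip in N (left out, the last holds). Time passes only in rows, so rows that do not move let the fingers close. It gives the time, the measured TCP pose, the force, the opening and the grip force at its end, in the units of the state.
- ctrl.get_state(): the state, without advancing time (a new reading comes with each control period).
- imaging.read_camera(name): name is "scene" or "side" or "wrist"; returns (picture, depth): 420x560x3 uint8, blue, green, red; 420x560 float32, m along the optical axis (not along the pixel's ray), 0 where there is no reading.
- imaging.get_calibration(name): a dict with "fovy" (degrees; the focal length in pixels is half the picture's height over the tangent of half this angle, whatever the lens; pixels are square), "cx", "cy" (the principal point, pixels), "R" (3x3) and "t" (3): a world point X has camera coordinates R X + t. Camera axes: x right, y down, z forward; pixel columns grow to the right and rows downward; lengths in m; the calibration is good to about 2 mm. A picture is of the moment at which its call begins: read the wrist's pose just before it. get_calibration takes no time and is no camera call; for the wrist camera it gives the pose at the moment of the call.
- ctrl.sign_off(): hands the job in; it is judged then, once.
The state is a dict: "time": time; "qpos": joint angles; "dq": joint speeds; "joint_efforts": joint torques, N m; "eef_pos": TCP position; "tcp_rot": TCP orientation; "contact_force": force on the tool from outside, world axes, zero at the start; "wrist_torque": the same for the moment, N m; "opening": opening from 0.0 (shut) to 1.0 (fully open); "finger_force": force on a finger pad.
Only numpy, scipy, OpenCV 4.12 (cv2) and the standard library are available. Lean on these libraries where they do the work, as an engineer would, in place of code of your own. Each camera call takes 0.05 s, during which the arm holds its last target. There are 200 camera calls.

## Working session

There is one attempt and no reset: what is moved stays moved. The work goes in short steps, Python scripts to look and compute and a shell command to move; the robot and the scene stay as the last step left them, time stands still between calls to the robot, and variables do not carry over. Pictures are saved under pics/ and viewed, at most 14 in all, crops included, and the job is handed in when it is done.

```bash
mkdir -p pics; cat > h.py <<'E'
import numpy as np, cv2
from plant import ctrl, imaging
def shot(n,f=None):
    c=imaging.get_calibration(n); p,d=imaging.read_camera(n)
    if f: cv2.imwrite('pics/'+f+'.png',p)
    np.savez('/tmp/%s.npz'%(f or n),p=p,d=d,R=c['R'],t=c['t'],k=[210/np.tan(np.radians(c['fovy'])/2),c['cx'],c['cy']])
def load(f): return np.load('/tmp/%s.npz'%f)
def cloud(f):
    z=load(f); F,cx,cy=z['k']; v,u=np.mgrid[:420,:560]; d=z['d']
    P=np.stack([(u-cx)/F*d,(v-cy)/F*d,d],-1); W=(P-z['t'])@z['R']; W[d==0]=np.nan
    return z['p'],W
def ray(f,u,v,h):
    z=load(f);F,cx,cy=z['k'];r=z['R'].T@np.array([(u-cx)/F,(v-cy)/F,1]);o=-z['R'].T@z['t']
    return o+r*(h-o[2])/r[2]
E
python3 - <<'E'
from h import *
print(ctrl.get_state())
for n in ('scene','side','wrist'):
    shot(n,n); c=imaging.get_calibration(n); print(n,c['fovy'],c['cx'],c['cy'],(-np.array(c['R']).T@c['t']).round(3),np.array(c['R']).round(2).tolist())
E
```

```text
{'time': 0.0, 'qpos': array([-1.39801400e+00,  2.87179754e-01,  1.57821166e+00, -8.49307117e-06,
        1.27857638e+00, -1.50039211e-01]), 'dq': array([ 0.00022931,  0.0011706 , -0.00059403,  0.00055273, -0.00047015,
        0.00067512]), 'joint_efforts': array([-1.56739516e-04, -4.05975902e+01, -2.92627627e+01, -1.37523662e-04,
        5.85548580e-03,  9.24501734e-06]), 'eef_pos': array([ 0.21403248, -0.63951235,  0.24891896]), 'tcp_rot': array([ 9.87000647e-01,  1.60711895e-01, -1.75690264e-05, -1.18744750e-03]), 'contact_force': array([-0.19320259,  0.07074308,  0.29197256]), 'wrist_torque': array([ 0.01811265, -0.04115423,  0.02631332]), 'finger_force': 0.0, 'opening': 1.0001372207669292}
scene 51.26322085837977 286.77934093577625 201.92109448084994 [ 1.254 -0.212  1.115] [[0.35, 0.94, -0.02], [0.74, -0.28, -0.61], [-0.58, 0.2, -0.79]]
side 48.71167751653768 281.61499010980435 209.89499940531212 [-0.141  0.794  0.765] [[-0.76, -0.65, 0.02], [-0.36, 0.4, -0.84], [0.54, -0.65, -0.54]]
wrist 71.30369218793791 277.2672943771626 208.7626379001301 [ 0.292 -0.614  0.373] [[0.32, -0.95, -0.0], [-0.9, -0.3, 0.32], [-0.3, -0.1, -0.95]]
```

View pics/scene.png

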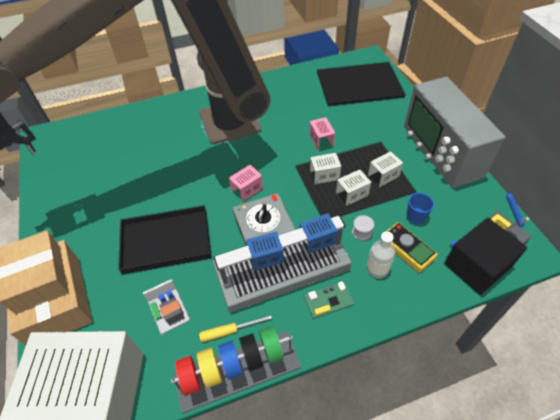

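View pics/side.png

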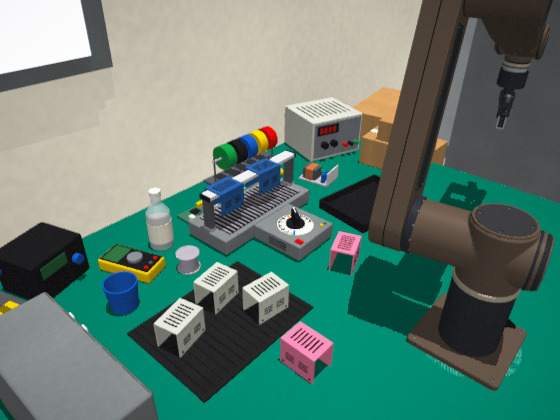

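The scene view shows three white covers on the mat at about (325,168), (353,187) and (386,168), blue covers on the bar at (265,250) and (321,233), and the dial at (263,216). The tray is at (165,238), and pink distractors are at (245,182) and (322,132). The side view agrees.

```bash
cat >> h.py <<'E'
def blobs(f,kind,zlo,zhi,box=None,minn=60,merge=3):
    p,W=cloud(f); hsv=cv2.cvtColor(p,cv2.COLOR_BGR2HSV).astype(int); H,S,V=hsv[...,0],hsv[...,1],hsv[...,2]
    m={'white':(S<60)&(V>120),'blue':(H>100)&(H<125)&(S>110),'black':(V<60),'pink':(H>150)&(S>60),'all':V>=0}[kind]
    m=m&(W[...,2]>zlo)&(W[...,2]<zhi)&(W[...,0]>0.1)&(W[...,0]<1.1)&(abs(W[...,1])<0.9)
    if box: m&=(W[...,0]>box[0])&(W[...,0]<box[1])&(W[...,1]>box[2])&(W[...,1]<box[3])
    m=cv2.morphologyEx(m.astype(np.uint8),cv2.MORPH_CLOSE,np.ones((merge,merge)))
    n,l,s,c=cv2.connectedComponentsWithStats(m); out=[]
    for i in range(1,n):
        if s[i,4]<minn: continue
        Q=W[l==i]; Q=Q[(Q[:,2]>zlo)&(Q[:,2]<zhi)]
        r=cv2.minAreaRect((Q[:,:2]*1000).astype(np.float32))
        out.append((kind,c[i].round().tolist(),s[i,4],'z',np.median(Q[:,2]).round(4),'ctr',np.round(r[0],1).tolist(),'sz',np.round(r[1],1).tolist(),'ang',round(r[2],1)))
    return out
E
python3 - <<'E'
from h import *
for f in('scene','side'):
    print(f)
    for a in (('white',.06,.085),('blue',.165,.19),('white',.148,.164),('black',.02,.045),('black',.002,.013),('pink',.06,.08),('black',.08,.1),('all',.04,.057)):
        for b in blobs(f,*a): print(*b)
E
```

```text
scene
white [325.0, 163.0] 424 z 0.0714 ctr [380.5, 223.7] sz [84.7, 65.3] ang 81.7
white [386.0, 163.0] 409 z 0.0715 ctr [453.9, 405.8] sz [65.8, 85.4] ang 13.4
white [354.0, 181.0] 460 z 0.0716 ctr [487.6, 274.6] sz [65.4, 85.5] ang 9.8
white [379.0, 263.0] 124 z 0.0733 ctr [774.4, 216.4] sz [63.8, 28.9] ang 56.8
white [337.0, 222.0] 101 z 0.1556 ctr [662.1, 132.5] sz [34.7, 25.9] ang 0.5
white [292.0, 237.0] 322 z 0.1556 ctr [665.0, 2.0] sz [36.7, 69.3] ang 2.5
white [232.0, 257.0] 448 z 0.1557 ctr [667.1, -158.8] sz [35.6, 89.1] ang 1.4
white [65.0, 376.0] 8897 z 0.1503 ctr [815.7, -576.2] sz [220.0, 185.3] ang 70.2
black [421.0, 139.0] 69 z 0.0393 ctr [371.3, 588.6] sz [168.0, 8.0] ang 0.4
black [164.0, 244.0] 569 z 0.0264 ctr [449.3, -324.0] sz [257.4, 182.9] ang 81.0
black [404.0, 240.0] 187 z 0.0336 ctr [716.3, 333.4] sz [70.0, 59.7] ang 21.5
black [469.0, 275.0] 299 z 0.0326 ctr [895.0, 473.4] sz [183.9, 91.4] ang 64.1
black [360.0, 158.0] 817 z 0.0058 ctr [369.0, 372.9] sz [197.1, 118.7] ang 89.5
black [352.0, 193.0] 2190 z 0.0061 ctr [432.2, 310.4] sz [325.0, 243.2] ang 89
[... 4150 characters left out ...]
] sz [60.4, 57.6] ang 9.9
all [134.0, 256.0] 127 z 0.0428 ctr [719.4, 333.4] sz [36.4, 37.6] ang 85.4
all [42.0, 279.0] 481 z 0.0485 ctr [798.6, 527.6] sz [182.9, 84.2] ang 60.2
all [120.0, 282.0] 186 z 0.0487 ctr [652.4, 415.7] sz [61.9, 28.1] ang 61.2
all [225.0, 290.0] 147 z 0.0489 ctr [456.0, 270.1] sz [5.1, 86.4] ang 9.0
all [122.0, 297.0] 180 z 0.0487 ctr [611.4, 434.5] sz [69.9, 29.8] ang 69.0
all [273.0, 302.0] 168 z 0.0487 ctr [349.7, 228.3] sz [85.1, 4.3] ang 82.4
all [7.0, 306.0] 123 z 0.0413 ctr [777.8, 614.7] sz [31.4, 37.7] ang 2.4
all [190.0, 329.0] 175 z 0.0485 ctr [423.9, 400.0] sz [4.3, 85.2] ang 11.6
all [297.0, 356.0] 219 z 0.0488 ctr [219.8, 310.3] sz [85.4, 6.1] ang 0.1
```

```bash
python3 - <<'E'
from h import *
a=cv2.imread('pics/scene.png')[180:280,195:355]; b=cv2.imread('pics/side.png')[160:270,190:340]
z=cv2.resize(a,(800,300*800//800+0) if 0 else (480,300),interpolation=cv2.INTER_CUBIC)
a=cv2.resize(a,None,fx=4.5,fy=4.5,interpolation=cv2.INTER_CUBIC); cv2.imwrite('pics/c1.png',a)
E
```

```text
(no output)
```

View pics/c1.png

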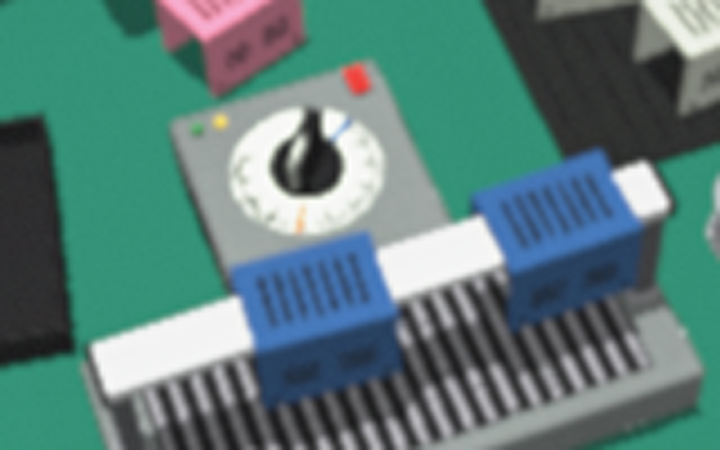

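```bash
R='' ; cat >> h.py <<'E'
from scipy.spatial.transform import Rotation as Ro
def st():
    s=ctrl.get_state(); M=Ro.from_quat(s['tcp_rot']).as_matrix()
    print('t',round(s['time'],2),'tcp',(s['eef_pos']*1000).round(1),'yaw',round(np.degrees(np.arctan2(M[1,0],M[0,0])),2),'zdown',M[:,2].round(3),'F',s['contact_force'].round(1),'op',round(float(s['opening']),3),'ff',round(float(s['finger_force']),1),'q6',round(s['qpos'][5],2)); return s,M
def go(x,y,z,yaw):
    "units needed from the present pose; mm, deg"
    s,M=st(); d=(np.array([x,y,z])-s['eef_pos']*1000)/150
    a=np.radians(yaw); T=np.array([[np.cos(a),np.sin(a),0],[np.sin(a),-np.cos(a),0],[0,0,-1]])
    r=Ro.from_matrix(T@M.T).as_rotvec()/(np.pi/2)
    print('shift',d.round(3),'turn',r.round(4),'min rows',round(float(np.linalg.norm(d)/.278),1),round(float(np.linalg.norm(r)/.0795),1))
E
python3 -m handwheel '[0.114,0.238,0.02,0,0,0.044,0.114,0.238,0.02,0,0,0.044,0.114,0.238,0.02,0,0,0.044,0.114,0.238,0.02,0,0,0.044,0.114,0.238,0.02,0,0,0.044]'
python3 -m handwheel '[0.114,0.238,0.02,0,0,0.044,0.114,0.238,0.02,0,0,0.044,0.114,0.238,0.02,0,0,0.044,0.114,0.238,0.02,0,0,0.044,0.114,0.238,0.02,0,0,0.044]'
python3 -m handwheel '[0.114,0.238,0.02,0,0,0.044,0.114,0.238,0.02,0,0,0.044,0.114,0.238,0.02,0,0,0.044,0.114,0.238,0.02,0,0,0.044,0.114,0.238,0.02,0,0,0.044]'
python3 -m handwheel '[0.114,0.238,0.02,0,0,0.044,0.114,0.238,0.02,0,0,0.044,0,0,0,0,0,0,0,0,0,0,0,0]'
python3 - <<'E'
from h import *
st(); shot('wrist','w1')
print(*blobs('scene','blue',.15,.17),sep='\n');print(*blobs('side','blue',.15,.17),sep='\n')
cv2.imwrite('pics/w1.png',cv2.resize(cv2.imread('pics/w1.png'),(800,600)))
E
```

```text
time: 0.57
eef_pos: [0.3, -0.4597, 0.2649]
tcp_rot: [0.944, 0.329, 0.0, -0.0]
contact_force: [0.3, 0.6, -0.4]
opening: 0.997
finger_force: 0.0
time: 0.98
eef_pos: [0.3854, -0.2811, 0.2802]
tcp_rot: [0.873, 0.487, 0.0, -0.0]
contact_force: [0.5, -0.3, 0.9]
opening: 0.998
finger_force: 0.0
time: 1.4
eef_pos: [0.4709, -0.1026, 0.2954]
tcp_rot: [0.777, 0.63, 0.0, 0.0]
contact_force: [0.7, -0.8, 0.1]
opening: 1.003
finger_force: 0.0
time: 1.73
eef_pos: [0.5051, -0.0312, 0.3012]
tcp_rot: [0.731, 0.682, -0.0, -0.0]
contact_force: [0.3, -0.7, 0.0]
opening: 1.0
finger_force: 0.0
t 1.73 tcp [505.1 -31.2 301.2] yaw 86.06 zdown [-0. -0. -1.] F [ 0.3 -0.7  0. ] op 1.0 ff 0.0 q6 -0.19
('blue', [318.0, 227.0], np.int32(615), 'z', np.float64(0.1587), 'ctr', [660.5, 77.6], 'sz', [63.7, 83.8], 'ang', 2.4)
('blue', [264.0, 245.0], np.int32(647), 'z', np.float64(0.1588), 'ctr', [664.5, -73.8], 'sz', [81.9, 61.4], 'ang', 87.9)
('blue', [263.0, 167.0], np.int32(361), 'z', np.float64(0.1601), 'ctr', [659.8, -73.2], 'sz', [89.3, 66.2], 'ang', 86.7)
('blue', [224.0, 186.0], np.int32(445), 'z', np.float64(0.16), 'ctr', [659.7, 78.6], 'sz', [67.2, 84.7], 'ang', 0.2)
```

View pics/w1.png

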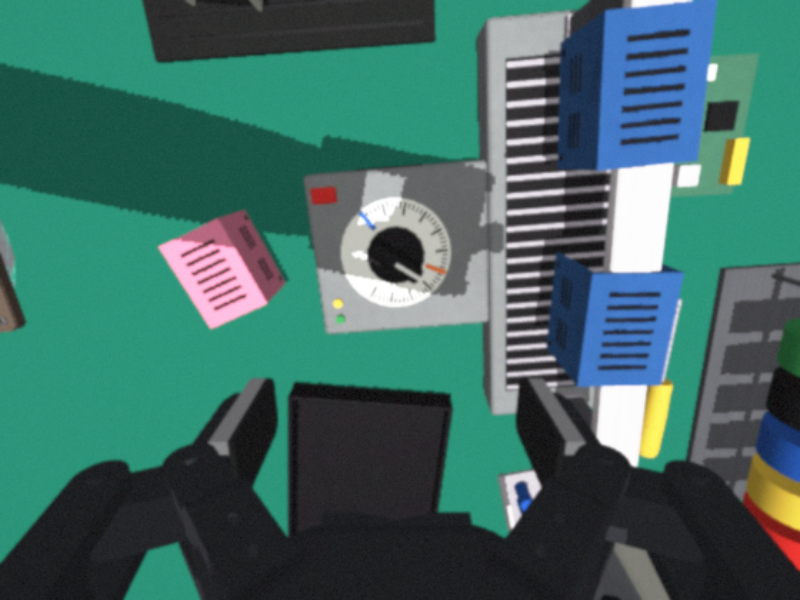

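The wrist view shows the dial centre at about (396,255), the white stripe pointing to (417,278), the blue line at (367,220) and the orange line at (436,268).

```bash
python3 - <<'E'
from h import *
p,W=cloud('w1'); 
hsv=cv2.cvtColor(p,cv2.COLOR_BGR2HSV).astype(int);H,S,V=[hsv[...,i] for i in range(3)]
box=np.zeros((420,560),bool); box[135:218,232:320]=1
plate=box&(S<25)&(V>150)
pts=np.argwhere(plate)[:,::-1].astype(np.float32); e=cv2.minEnclosingCircle(pts); print('plate px',e, 'z',np.nanmedian(W[plate][:,2]))
zp=float(np.nanmedian(W[plate][:,2])); c=ray('w1',*e[0],zp); print('plate ctr',c)
for n,m in(('blue',box&(H>100)&(H<125)&(S>110)),('orange',box&(H>5)&(H<20)&(S>130)),('tip',box&(W[...,2]>.082))):
    q=np.argwhere(m)[:,::-1]; u=q.mean(0); h=zp if n!='tip' else .0885
    w=ray('w1',*u,h); print(n,len(q),u,w,'z',np.nanmedian(W[m][:,2]),'r',np.hypot(*(w-c)[:2]),'ang',np.degrees(np.arctan2(*(w-c)[1::-1])))
m=box&(W[...,2]>.080); Q=W[m][:,:2]*1000; print(cv2.minAreaRect(Q.astype(np.float32)))
# stripe: bright on knob top
s=m&(V>110); print('stripe',s.sum(),W[s].mean(0) if s.any() else 0)
y=cv2.resize(p[150:205,245:310],None,fx=9,fy=9,interpolation=cv2.INTER_CUBIC); cv2.imwrite('pics/d1.png',y)
print(*blobs('w1','blue',.15,.17),sep='\n'); print(*blobs('w1','white',.148,.164),sep='\n')
E
```

```text
plate px ((275.5, 184.97561645507812), 54.01686477661133) z 0.05050154935255767
plate ctr [ 0.50261826 -0.04121173  0.05050155]
blue 27 [256.51851852 154.07407407] [0.48146413 0.00053954 0.05050155] z 0.051615487783678776 r 0.04680455425823545 ang 116.86997326621471
orange 27 [305.18518519 188.07407407] [ 0.54127404 -0.04806815  0.05050155] z 0.051692021634460406 r 0.039259138573103765 ang -10.058008463967898
tip 491 [276.74949084 183.30346232] [ 0.50514442 -0.03003606  0.0885    ] z 0.08889460319767807 r 0.011457622216026699 ang 77.26285052210449
((505.33172607421875, -31.148128509521484), (14.302221298217773, 48.56026077270508), 53.81293487548828)
stripe 80 [ 0.51546872 -0.03889463  0.08975578]
('blue', [455.0, 59.0], np.int32(8555), 'z', np.float64(0.1586), 'ctr', [661.0, 78.2], 'sz', [61.5, 83.9], 'ang', 1.3)
('blue', [438.0, 229.0], np.int32(5067), 'z', np.float64(0.1587), 'ctr', [662.4, -72.7], 'sz', [84.2, 61.1], 'ang', 87.0)
('white', [456.0, 2.0], np.int32(160), 'z', np.float64(0.1556), 'ctr', [661.0, 120.8], 'sz', [5.4, 32.5], 'ang', 83.6)
('white', [447.0, 152.0], np.int32(3026), 'z', np.float64(0.1555), 'ctr', [664.3, 2.3], 'sz', [35.9, 68.7], 'ang', 0.2)
('white', [434.0, 292.0], np.int32(1534), 'z', np.float64(0.1556), 'ctr', [666.3, -152.6], 'sz', [34.4, 73.2], 'ang', 1.0)
```

View pics/d1.png

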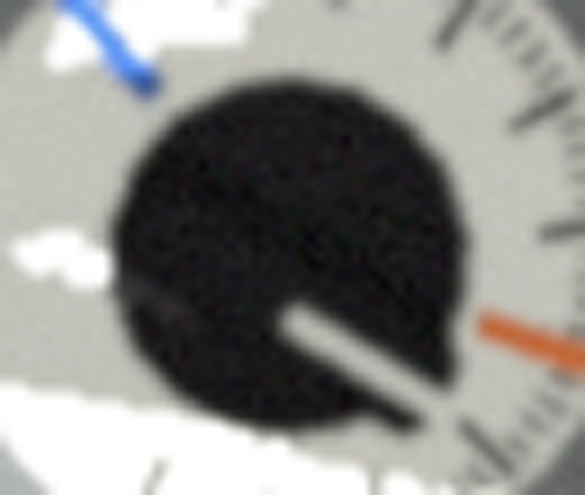

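Knob centre is about (505.3, -31.1), with the pointer at -36°, zero at about 126° and orange at about -24°. So the dial is near 65 now and needs +162°.

```bash

python3 -m handwheel '[0,0,0,0,0,-0.0755,0,0,0,0,0,-0.0755,0,0,0,0,0,-0.0755,0,0,0,0,0,-0.0755,0,0,0,0,0,-0.0755]' 0.6 30 >/dev/null
python3 -m handwheel '[0,0,0,0,0,-0.0755,0,0,0,0,0,-0.0755,0,0,0,0,0,-0.0755,0,0,0,0,0,-0.0755,0,0,0,0,0,-0.0755]' >/dev/null
python3 -m handwheel '[0,0,-0.1,0,0,-0.0755,0,0,-0.1,0,0,-0.0755,0,0,-0.1,0,0,-0.0755,0,0,-0.1,0,0,-0.0755,0,0,-0.1,0,0,-0.0755]' >/dev/null
python3 -m handwheel '[0,0,-0.1,0,0,-0.0755,0,0,-0.1,0,0,-0.0755,0,0,-0.1,0,0,-0.0755,0,0,-0.1,0,0,0,0,0,0,0,0,0]'
python3 -c "
from h import *
go(505.3,-31.1,84,-36.2)"
```

```text
time: 3.45
eef_pos: [0.5021, -0.0342, 0.1626]
tcp_rot: [0.949, -0.315, -0.004, 0.0]
contact_force: [-1.0, -0.5, 0.3]
opening: 0.598
finger_force: 0.0
t 3.45 tcp [502.1 -34.2 162.6] yaw -36.67 zdown [-0.007  0.002 -1.   ] F [-1.  -0.5  0.3] op 0.598 ff 0.0 q6 1.94
shift [ 0.022  0.021 -0.524] turn [-0.001  -0.0045  0.0052] min rows 1.9 0.1
```

```bash

python3 -m handwheel '[0,0,-0.1,0,0,0.005,0,0,0,0,0,0,0,0,0,0,0,0]' >/dev/null
python3 -c "
from h import *
go(505.3,-31.1,84,-36.2)
go(505.3,-31.1,84,-36.2)"
```

```text
t 3.7 tcp [504.3 -34.  151.3] yaw -36.13 zdown [-0.001  0.    -1.   ] F [0.5 0.  1. ] op 0.601 ff 0.0 q6 1.93
shift [ 0.007  0.019 -0.449] turn [-0.0002 -0.0009 -0.0008] min rows 1.6 0.0
t 3.7 tcp [504.3 -34.  151.3] yaw -36.13 zdown [-0.001  0.    -1.   ] F [0.5 0.  1. ] op 0.601 ff 0.0 q6 1.93
shift [ 0.007  0.019 -0.449] turn [-0.0002 -0.0009 -0.0008] min rows 1.6 0.0
```

```bash

python3 -m handwheel '[0.007,0.019,-0.15,0,0,0,0,0,-0.15,0,0,0,0,0,-0.08,0,0,0,0,0,0,0,0,0,0,0,0,0,0,0]' >/dev/null
python3 -c "
from h import *
go(505.3,-31.1,84,-36.2)"
```

```text
t 4.12 tcp [505.9 -30.6  94.6] yaw -36.06 zdown [-0.001  0.    -1.   ] F [-0.5 -0.4  0.6] op 0.6 ff 0.0 q6 1.94
shift [-0.004 -0.004 -0.071] turn [-0.0001 -0.0004 -0.0015] min rows 0.3 0.0
```

```bash

python3 -m handwheel '[-0.004,-0.004,-0.07,0,0,0,0,0,0,0,0,0]' >/dev/null
python3 -m handwheel '[0,0,0,0,0,0,0,0,0,0,0,0,0,0,0,0,0,0,0,0,0,0,0,0,0,0,0,0,0,0]' 0 30 >/dev/null
python3 -m handwheel '[0,0,0,0,0,0,0,0,0,0,0,0,0,0,0,0,0,0,0,0,0,0,0,0]'
python3 -c "
from h import *
go(505.3,-31.1,84,-36.2)"
```

```text
time: 5.03
eef_pos: [0.505, -0.032, 0.0846]
tcp_rot: [0.951, -0.309, -0.0, 0.001]
contact_force: [-3.3, -3.5, 3.5]
opening: 0.156
finger_force: 32.5
t 5.03 tcp [505.  -32.   84.6] yaw -35.98 zdown [-0.001 -0.002 -1.   ] F [-3.3 -3.5  3.5] op 0.156 ff 32.5 q6 1.94
shift [ 0.002  0.006 -0.004] turn [ 0.0014 -0.0008 -0.0024] min rows 0.0 0.0
```

```bash

python3 -m handwheel '[0,0,0,0,0,0.075,0,0,0,0,0,0.075,0,0,0,0,0,0.075,0,0,0,0,0,0.075,0,0,0,0,0,0.075]' |grep force
python3 -m handwheel '[0,0,0,0,0,0.075,0,0,0,0,0,0.075,0,0,0,0,0,0.075,0,0,0,0,0,0.075,0,0,0,0,0,0.075]' |grep force
python3 -m handwheel '[0,0,0,0,0,0.075,0,0,0,0,0,0.075,0,0,0,0,0,0.075,0,0,0,0,0,0.075,0,0,0,0,0,0.075]'|grep force
python3 -m handwheel '[0,0,0,0,0,0.075,0,0,0,0,0,0.075,0,0,0,0,0,0.075,0,0,0,0,0,0.075,0,0,0,0,0,0.075]'|grep force
python3 -m handwheel '[0,0,0,0,0,0.075,0,0,0,0,0,0.075,0,0,0,0,0,0.075,0,0,0,0,0,0,0,0,0,0,0,0]'
python3 -c "
from h import *
s,M=st(); print(s['wrist_torque'])
shot('wrist','w2'); cv2.imwrite('pics/w2.png',cv2.resize(load('w2')['p'][100:],(800,457)))"
```

```text
contact_force: [-4.4, -1.3, 3.3]
finger_force: 32.5
contact_force: [-2.8, -1.0, 4.5]
finger_force: 32.6
contact_force: [-3.9, 0.3, 5.6]
finger_force: 32.8
contact_force: [-5.8, -0.0, 6.9]
finger_force: 33.0
time: 7.12
eef_pos: [0.5038, -0.0309, 0.0845]
tcp_rot: [0.505, 0.863, -0.001, -0.002]
contact_force: [-6.8, -0.3, 8.0]
opening: 0.156
finger_force: 33.1
t 7.12 tcp [503.8 -30.9  84.5] yaw 119.28 zdown [-0.005  0.    -1.   ] F [-6.8 -0.3  8. ] op 0.156 ff 33.1 q6 -0.77
[0.00750939 1.08850126 0.04513704]
```

View pics/w2.png

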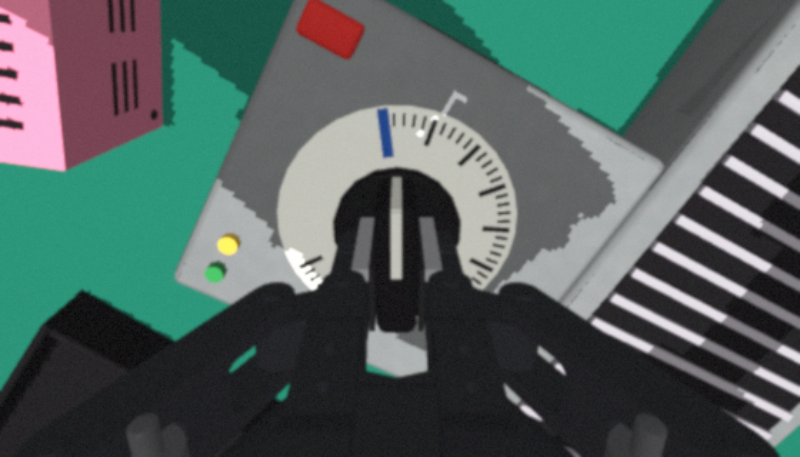

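The view shows the blue line at (385,133), a few degrees CCW of the pointer stripe at x=396. I'll measure the remaining turn.

```bash
cat >> h.py <<'E'
def mark(f,kind,c=(.5053,-.0311)):
    p,W=cloud(f);hsv=cv2.cvtColor(p,cv2.COLOR_BGR2HSV).astype(int);H,S,V=[hsv[...,i] for i in range(3)]
    m=((H>100)&(H<125)&(S>110)) if kind=='blue' else ((H>5)&(H<20)&(S>130))
    m&=(abs(W[...,2]-.051)<.004)&(np.hypot(W[...,0]-c[0],W[...,1]-c[1])<.06)
    w=np.array([ray(f,u,v,.0515) for v,u in np.argwhere(m)]).mean(0)-[*c,0]
    print(kind,m.sum(),'r',np.hypot(*w[:2]),'ang',np.degrees(np.arctan2(w[1],w[0])))
E
python3 -c "
from h import *
mark('w2','blue');mark('w1','blue');mark('w1','orange')"
```

```text
blue 192 r 0.03970685943056802 ang 126.37797058939336
blue 27 r 0.03965284416252946 ang 126.78568985241714
orange 27 r 0.0395986112932442 ang -24.959038098196558
```

```bash

python3 -m handwheel '[0,0,0,0,0,0.045,0,0,0,0,0,0.045,0,0,0,0,0,0,0,0,0,0,0,0]' 
python3 -c "
from h import *
s,M=st(); print(s['wrist_torque']); shot('wrist','w3')
mark('w3','blue')"
```

```text
time: 7.5
eef_pos: [0.5038, -0.031, 0.0846]
tcp_rot: [0.445, 0.895, -0.001, -0.003]
contact_force: [-7.4, -0.7, 7.0]
opening: 0.156
finger_force: 37.3
t 7.5 tcp [503.8 -31.   84.6] yaw 127.1 zdown [-0.005  0.001 -1.   ] F [-7.4 -0.7  7. ] op 0.156 ff 37.3 q6 -0.91
[-0.22280211  1.10160597 -0.80332086]
blue 194 r 0.03953610090950186 ang 126.41002527457786
```

```bash

python3 -m handwheel '[0,0,0,0,0,-0.005,0,0,0,0,0,0,0,0,0,0,0,0,0,0,0,0,0,0]' 0.6 >/dev/null
python3 -m handwheel '[0,0,0.15,0,0,0,0,0,0.26,0,0,0,0,0,0.26,0,0,0,0,0,0.26,0,0,0,0,0,0.26,0,0,0]' 1 >/dev/null
python3 -m handwheel '[0,0,0.1,0,0,-0.07,0,0,0,0,0,-0.07,0,0,0,0,0,0,0,0,0,0,0,0]'
python3 -c "
from h import *
shot('wrist','w4'); mark('w4','blue')
cv2.imwrite('pics/w4.png',cv2.resize(load('w4')['p'],(800,600)))
p,W=cloud('w4'); m=(W[...,2]>.08)&(W[...,2]<.095)&(np.hypot(W[...,0]-.505,W[...,1]+.031)<.03); print(cv2.minAreaRect((W[m][:,:2]*1000).astype(np.float32)))
print(*blobs('w4','blue',.15,.17),sep='\n'); print(*blobs('w4','white',.148,.164),sep='\n')
go(662,-73,250,90)"
```

```text
time: 8.63
eef_pos: [0.5051, -0.0309, 0.277]
tcp_rot: [0.542, 0.841, -0.0, -0.0]
contact_force: [0.4, 0.0, -1.2]
opening: 1.003
finger_force: 0.0
blue 26 r 0.040252904267729955 ang 126.49995258911018
((504.4783630371094, -30.411069869995117), (14.055453300476074, 48.077999114990234), 35.74691390991211)
('blue', [499.0, 166.0], np.int32(7782), 'z', np.float64(0.1585), 'ctr', [660.9, 78.4], 'sz', [61.9, 84.2], 'ang', 1.5)
('blue', [423.0, 288.0], np.int32(1624), 'z', np.float64(0.1586), 'ctr', [663.5, -47.9], 'sz', [34.6, 61.6], 'ang', 87.1)
('blue', [365.0, 324.0], np.int32(299), 'z', np.float64(0.1584), 'ctr', [637.2, -108.1], 'sz', [15.1, 29.4], 'ang', 49.5)
('white', [538.0, 107.0], np.int32(1345), 'z', np.float64(0.1553), 'ctr', [660.6, 131.7], 'sz', [37.8, 24.7], 'ang', 1.1)
('white', [448.0, 243.0], np.int32(2790), 'z', np.float64(0.1554), 'ctr', [663.9, 2.5], 'sz', [68.0, 37.0], 'ang', 88.6)
('white', [360.0, 354.0], np.int32(607), 'z', np.float64(0.1553), 'ctr', [654.8, -142.6], 'sz', [12.7, 57.2], 'ang', 0.6)
t 8.68 tcp [504.8 -30.8 276.2] yaw 114.42 zdown [-0.002  0.    -1.   ] F [-1.   0.3 -0.8] op 0.999 ff 0.0 q6 -0.69
shift [ 1.048 -0.281 -0.175] turn [-0.0005 -0.001  -0.2713] min rows 4.0 3.4
```

View pics/w4.png

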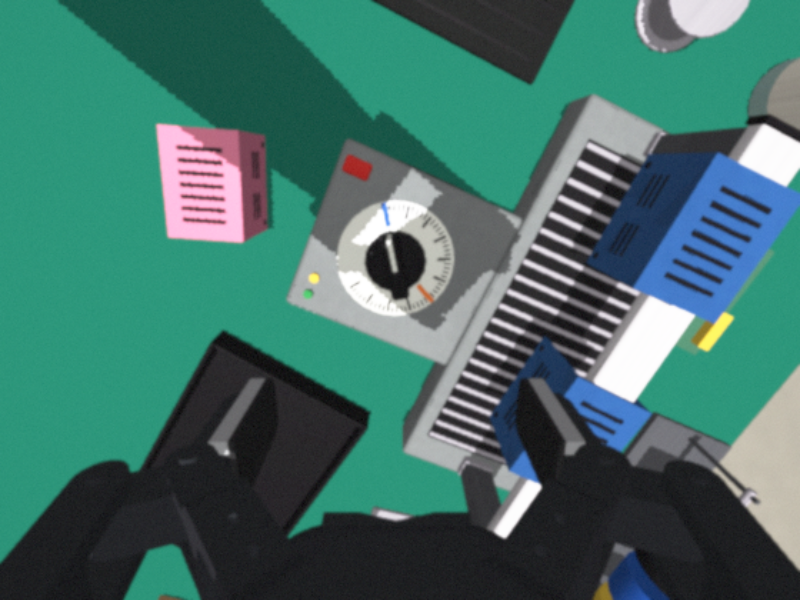

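The dial reads 0: pointer tip (387,238) lines up with the blue line (385,213). Next is dry1.

```bash

python3 -m handwheel '[0.21,-0.056,-0.035,0,0,-0.06,0.21,-0.056,-0.035,0,0,-0.06,0.21,-0.056,-0.035,0,0,-0.06,0.21,-0.056,-0.035,0,0,-0.06,0.21,-0.056,-0.035,0,0,-0.06]' 1 30 >/dev/null
python3 -m handwheel '[0,0,0,0,0,0,0,0,-0.1,0,0,0,0,0,-0.1,0,0,0,0,0,0,0,0,0,0,0,0,0,0,0]' >/dev/null
python3 -c "
from h import *
go(662.5,-73,140,87.5)"
```

```text
t 9.52 tcp [661.5 -72.6 218.6] yaw 87.34 zdown [-0.005  0.001 -1.   ] F [ 0.8 -0.7  0.1] op 0.997 ff 0.0 q6 -0.22
shift [ 0.007 -0.003 -0.524] turn [-0.0008 -0.0031  0.0018] min rows 1.9 0.0
```

```bash

python3 -m handwheel '[0.005,-0.003,-0.2,0,0,0,0,0,-0.2,0,0,0,0,0,-0.12,0,0,0,0,0,0,0,0,0,0,0,0,0,0,0]' >/dev/null
python3 -m handwheel '[0,0,0,0,0,0,0,0,0,0,0,0,0,0,0,0,0,0,0,0,0,0,0,0,0,0,0,0,0,0]' 0 30 
python3 -m handwheel '[0,0,0,0,0,0,0,0,0,0,0,0,0,0,0.05,0,0,0,0,0,0.2,0,0,0,0,0,0.2,0,0,0]' 
python3 -m handwheel '[0,0,0.2,0,0,0,0,0,0.2,0,0,0,0,0,0,0,0,0,0,0,0,0,0,0]' 
python3 -c "
from h import *
go(446,-325,260,81)"
```

```text
time: 10.35
eef_pos: [0.6647, -0.0738, 0.1463]
tcp_rot: [0.724, 0.69, 0.001, 0.002]
contact_force: [-1.8, -0.2, 6.1]
opening: 0.7
finger_force: 34.7
time: 10.77
eef_pos: [0.662, -0.0729, 0.2086]
tcp_rot: [0.724, 0.69, -0.001, -0.002]
contact_force: [1.2, -0.1, -2.3]
opening: 0.697
finger_force: 34.1
time: 11.1
eef_pos: [0.6647, -0.0736, 0.2738]
tcp_rot: [0.724, 0.69, 0.002, 0.003]
contact_force: [0.2, -0.7, -2.0]
opening: 0.699
finger_force: 34.1
t 11.1 tcp [664.7 -73.6 273.8] yaw 87.26 zdown [ 0.006 -0.001 -1.   ] F [ 0.2 -0.7 -2. ] op 0.699 ff 34.1 q6 -0.21
shift [-1.458 -1.676 -0.092] turn [ 0.0011  0.0037 -0.0696] min rows 8.0 0.9
```

```bash

python3 -m handwheel '[-0.152,-0.21,0,0,0,-0.0064,-0.152,-0.21,0,0,0,-0.0064,-0.152,-0.21,0,0,0,-0.0064,-0.152,-0.21,0,0,0,-0.0064,-0.152,-0.21,0,0,0,-0.0064]' >/dev/null
python3 -m handwheel '[-0.152,-0.21,0,0,0,-0.0064,-0.152,-0.21,0,0,0,-0.0064,-0.152,-0.21,0,0,0,-0.0064,-0.152,-0.21,0,0,0,-0.0064,-0.152,-0.21,0,0,0,-0.0064]' >/dev/null
python3 -m handwheel '[0,0,-0.2,0,0,0,0,0,-0.2,0,0,0,0,0,-0.2,0,0,0,0,0,0,0,0,0,0,0,0,0,0,0]'  >/dev/null
python3 -c "
from h import *
go(436.4,-389.3,61,81.5)
for f in('scene','side'):
    shot(f,f+'2'); print(*blobs(f+'2','black',.018,.036,(.3,.62,-.5,-.15),40),sep='\n'); print(*blobs(f+'2','white',.06,.085,(.2,.6,.1,.6)),sep='\n')"
```

```text
t 12.35 tcp [ 433.9 -386.4  176.6] yaw 81.49 zdown [-0.005  0.007 -1.   ] F [-0.1  0.1 -1.1] op 0.698 ff 34.2 q6 -0.75
shift [ 0.017 -0.019 -0.77 ] turn [-0.0043 -0.0033  0.0002] min rows 2.8 0.1
('black', [169.0, 244.0], np.int32(634), 'z', np.float64(0.0263), 'ctr', [449.3, -324.2], 'sz', [257.5, 183.6], 'ang', 81.7)
('white', [325.0, 162.0], np.int32(419), 'z', np.float64(0.0715), 'ctr', [380.8, 223.7], 'sz', [84.2, 66.0], 'ang', 84.2)
('white', [386.0, 163.0], np.int32(405), 'z', np.float64(0.0715), 'ctr', [453.9, 406.6], 'sz', [62.8, 90.4], 'ang', 11.4)
('white', [354.0, 181.0], np.int32(456), 'z', np.float64(0.0716), 'ctr', [487.3, 274.6], 'sz', [64.0, 86.4], 'ang', 9.2)
('black', [345.0, 204.0], np.int32(431), 'z', np.float64(0.0254), 'ctr', [444.3, -322.3], 'sz', [262.7, 179.3], 'ang', 82.2)
('white', [216.0, 278.0], np.int32(782), 'z', np.float64(0.0729), 'ctr', [485.5, 274.0], 'sz', [63.3, 87.2], 'ang', 8.1)
('white', [266.0, 288.0], np.int32(851), 'z', np.float64(0.0732), 'ctr', [378.7, 223.8], 'sz', [85.6, 63.6], 'ang', 81.8)
('white', [179.0, 317.0], np.int32(1050), 'z', np.float64(0.0729), 'ctr', [452.5, 405.8], 'sz', [63.0, 86.4], 'ang', 12.6)
```

Good. Lowering into the tray.

```bash

python3 -m handwheel '[0.01,-0.01,-0.2,0,0,0,0,0,-0.2,0,0,0,0,0,-0.2,0,0,0,0,0,0,0,0,0,0,0,0,0,0,0]'  >/dev/null
python3 -c "
from h import *
go(436.4,-389.3,61,81.5)"
```

```text
t 12.87 tcp [ 437.3 -389.7   91. ] yaw 81.52 zdown [-0.001  0.001 -1.   ] F [-0.1 -0.3 -1. ] op 0.699 ff 34.2 q6 -0.75
shift [-0.006  0.003 -0.2  ] turn [-0.0005 -0.0004 -0.0002] min rows 0.7 0.0
```

```bash

python3 -m handwheel '[0,0,-0.1,0,0,0,0,0,-0.1,0,0,0,0,0,0,0,0,0,0,0,0,0,0,0]'  >/dev/null
python3 -m handwheel '[0,0,-0.01,0,0,0,0,0,0,0,0,0]'  
python3 -m handwheel '[0,0,-0.01,0,0,0,0,0,0,0,0,0]'  |sed -n '2p;4p'
```

```text
time: 13.37
eef_pos: [0.4381, -0.3911, 0.0614]
tcp_rot: [0.758, 0.653, -0.0, 0.002]
contact_force: [-0.2, -0.8, -0.9]
opening: 0.697
finger_force: 34.2
eef_pos: [0.4375, -0.3904, 0.0585]
contact_force: [-0.5, 0.1, 0.4]
```

```bash

python3 -m handwheel '[0,0,-0.005,0,0,0,0,0,0,0,0,0,0,0,0,0,0,0,0,0,0,0,0,0]' 1 >/dev/null
python3 -m handwheel '[0,0,0.1,0,0,0,0,0,0.2,0,0,0,0,0,0.25,0,0,0,0,0,0.27,0,0,0,0,0,0.27,0,0,0]' >/dev/null
python3 -m handwheel '[0,0,0.25,0,0,0,0,0,0,0,0,0]' >/dev/null
python3 -c "
from h import *
go(661,78.3,265,91.3)"
```

```text
t 14.45 tcp [ 439.8 -393.2  268.8] yaw 81.5 zdown [ 0.011 -0.014 -1.   ] F [ 0.3 -0.6  1.6] op 1.003 ff 0.0 q6 -0.75
shift [ 1.475  3.143 -0.025] turn [0.0083 0.0078 0.1088] min rows 12.5 1.4
```

```bash

python3 -m handwheel '[0.1135,0.2418,0,0,0,0.0083,0.1135,0.2418,0,0,0,0.0083,0.1135,0.2418,0,0,0,0.0083,0.1135,0.2418,0,0,0,0.0083,0.1135,0.2418,0,0,0,0.0083]' >/dev/null
python3 -m handwheel '[0.1135,0.2418,0,0,0,0.0083,0.1135,0.2418,0,0,0,0.0083,0.1135,0.2418,0,0,0,0.0083,0.1135,0.2418,0,0,0,0.0083,0.1135,0.2418,0,0,0,0.0083]' >/dev/null
python3 -m handwheel '[0.1135,0.2418,0,0,0,0.0083,0.1135,0.2418,0,0,0,0.0083,0.1135,0.2418,0,0,0,0.0083,0,0,-0.2,0,0,0,0,0,-0.1,0,0,0]' >/dev/null
python3 -m handwheel '[0,0,0,0,0,0,0,0,0,0,0,0,0,0,0,0,0,0]' >/dev/null
python3 -c "
from h import *
go(661,78.3,142,91.3)
shot('scene','s3'); cv2.imwrite('pics/s3.png',cv2.resize(load('s3')['p'][110:290,110:430],(800,450)))
print(*blobs('s3','blue',.05,.08,(.3,.62,-.5,-.15)))"
```

```text
t 15.95 tcp [658.9  81.2 213.9] yaw 91.17 zdown [ 0.002 -0.    -1.   ] F [0.2 1.  1.1] op 1.004 ff 0.0 q6 -0.05
shift [ 0.014 -0.019 -0.479] turn [0.     0.001  0.0014] min rows 1.7 0.0
('blue', [137.0, 234.0], np.int32(650), 'z', np.float64(0.0703), 'ctr', [439.8, -390.6], 'sz', [85.6, 67.7], 'ang', 83.0)
```

View pics/s3.png

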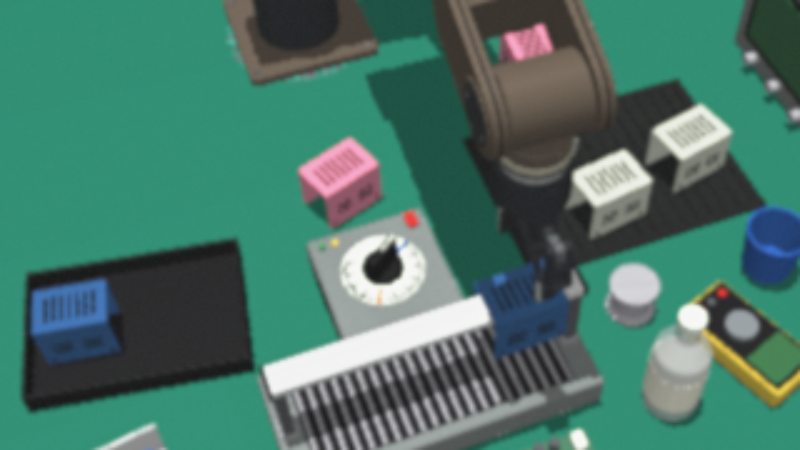

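Dry1 stands in the tray at (75,320), and the gripper is over dry2 at (520,310). Grasping dry2.

```bash

python3 -m handwheel '[0.012,-0.012,-0.2,0,0,0,0,0,-0.2,0,0,0,0,0,-0.08,0,0,0,0,0,0,0,0,0,0,0,0,0,0,0]' >/dev/null
python3 -m handwheel '[0,0,0,0,0,0,0,0,0,0,0,0,0,0,0,0,0,0,0,0,0,0,0,0,0,0,0,0,0,0]' 0 30 
python3 -m handwheel '[0,0,0,0,0,0,0,0,0,0,0,0,0,0,0.05,0,0,0,0,0,0.2,0,0,0,0,0,0.2,0,0,0]' >/dev/null
python3 -m handwheel '[0,0,0.2,0,0,0,0,0,0.2,0,0,0,0,0,0,0,0,0,0,0,0,0,0,0]' 
python3 -c "
from h import *
go(455.6,-260.7,270,81.5)"
```

```text
time: 16.83
eef_pos: [0.6615, 0.0797, 0.1437]
tcp_rot: [0.7, 0.715, 0.001, 0.001]
contact_force: [-1.1, -1.0, 6.6]
opening: 0.697
finger_force: 35.7
time: 17.58
eef_pos: [0.6612, 0.0799, 0.2712]
tcp_rot: [0.7, 0.715, 0.002, 0.002]
contact_force: [-0.7, 0.0, -2.1]
opening: 0.695
finger_force: 35.2
t 17.58 tcp [661.2  79.9 271.2] yaw 91.21 zdown [ 0.005 -0.    -1.   ] F [-0.7  0.  -2.1] op 0.695 ff 35.2 q6 -0.05
shift [-1.37  -2.271 -0.008] turn [ 0.0003  0.0034 -0.1079] min rows 9.5 1.4
```

```bash

python3 -m handwheel '[-0.137,-0.227,0,0,0,-0.0108,-0.137,-0.227,0,0,0,-0.0108,-0.137,-0.227,0,0,0,-0.0108,-0.137,-0.227,0,0,0,-0.0108,-0.137,-0.227,0,0,0,-0.0108]' >/dev/null
python3 -m handwheel '[-0.137,-0.227,0,0,0,-0.0108,-0.137,-0.227,0,0,0,-0.0108,-0.137,-0.227,0,0,0,-0.0108,-0.137,-0.227,0,0,0,-0.0108,-0.137,-0.227,0,0,0,-0.0108]' >/dev/null
python3 -m handwheel '[0,0,-0.2,0,0,0,0,0,-0.2,0,0,0,0,0,-0.2,0,0,0,0,0,-0.2,0,0,0,0,0,-0.2,0,0,0]'  >/dev/null
python3 -m handwheel '[0,0,-0.1,0,0,0,0,0,0,0,0,0,0,0,0,0,0,0]'  >/dev/null
python3 -c "
from h import *
go(455.6,-260.7,59,81.5)"
```

```text
t 19.08 tcp [ 453.1 -259.3  100.8] yaw 81.48 zdown [-0.004  0.004 -1.   ] F [ 0.4 -0.4 -1.2] op 0.697 ff 35.0 q6 -0.57
shift [ 0.017 -0.009 -0.278] turn [-0.0024 -0.0028  0.0002] min rows 1.0 0.0
```

```bash

python3 -m handwheel '[0.01,-0.006,-0.1,0,0,0,0,0,-0.1,0,0,0,0,0,-0.07,0,0,0,0,0,0,0,0,0,0,0,0,0,0,0]'|sed -n '2p;4p'
python3 -m handwheel '[0,0,-0.01,0,0,0,0,0,0,0,0,0]'  |sed -n '2p;4p'
python3 -m handwheel '[0,0,-0.01,0,0,0,0,0,0,0,0,0]'  |sed -n '2p;4p'
```

```text
eef_pos: [0.4562, -0.2616, 0.0631]
contact_force: [-0.1, -0.4, -1.3]
eef_pos: [0.4568, -0.2621, 0.0624]
contact_force: [-1.0, -0.8, -2.5]
eef_pos: [0.4564, -0.2618, 0.0603]
contact_force: [-0.4, -0.6, -2.1]
```

```bash

python3 -m handwheel '[0,0,-0.02,0,0,0,0,0,0,0,0,0]'  |sed -n '2p;4p'
python3 -m handwheel '[0,0,-0.01,0,0,0,0,0,0,0,0,0]'  |sed -n '2p;4p'
python3 -m handwheel '[0,0,-0.005,0,0,0,0,0,0,0,0,0,0,0,0,0,0,0]'  |sed -n '2p;4p'
```

```text
eef_pos: [0.456, -0.2615, 0.0565]
contact_force: [-1.3, 0.7, -2.3]
eef_pos: [0.4562, -0.2617, 0.0558]
contact_force: [-1.7, 1.1, 2.9]
eef_pos: [0.4563, -0.2617, 0.0557]
contact_force: [-3.3, 2.1, 6.7]
```

```bash

python3 -m handwheel '[0,0,0,0,0,0,0,0,0,0,0,0,0,0,0,0,0,0]' 1 >/dev/null
python3 -m handwheel '[0,0,0.1,0,0,0,0,0,0.2,0,0,0,0,0,0.25,0,0,0,0,0,0.27,0,0,0,0,0,0.27,0,0,0]' >/dev/null
python3 -m handwheel '[0,0,0.25,0,0,0,0.0145,0.256,0,0,0,0.0138,0.0145,0.256,0,0,0,0.0138,0.0145,0.256,0,0,0,0.0138,0.0145,0.256,0,0,0,0.0138]' >/dev/null
python3 -m handwheel '[0.0145,0.256,0,0,0,0.0138,0.0145,0.256,0,0,0,0.0138,0.0145,0.256,0,0,0,0.0138,0.0145,0.256,0,0,0,0.0138,0.0145,0.256,0,0,0,0.0138]' >/dev/null
python3 -m handwheel '[0.0145,0.256,0,0,0,0.0138,0.0145,0.256,0,0,0,0.0138,0.0145,0.256,0,0,0,0.0138,0,0,0,0,0,0,0,0,0,0,0,0]' >/dev/null
python3 -c "
from h import *
shot('wrist','w5')
for f in('scene','side'):
    shot(f,f+'4'); print(*blobs(f+'4','white',.06,.085,(.2,.6,.1,.6)),*blobs(f+'4','blue',.05,.08,(.3,.62,-.5,-.15)),sep='\n')
print(*blobs('w5','white',.06,.085,(.2,.6,.1,.6)),sep='\n')
go(486.5,274.5,53,98.9)
cv2.imwrite('pics/s4.png',np.hstack([load('scene4')['p'][110:290,110:430],load('side4')['p'][120:300,150:470]]))"
```

```text
('white', [326.0, 162.0], np.int32(386), 'z', np.float64(0.0717), 'ctr', [381.2, 223.8], 'sz', [85.3, 65.1], 'ang', 82.9)
('white', [386.0, 163.0], np.int32(406), 'z', np.float64(0.0715), 'ctr', [454.5, 405.3], 'sz', [62.5, 91.5], 'ang', 13.4)
('white', [354.0, 181.0], np.int32(455), 'z', np.float64(0.0716), 'ctr', [487.2, 274.0], 'sz', [65.5, 87.2], 'ang', 9.5)
('blue', [182.0, 226.0], np.int32(623), 'z', np.float64(0.0704), 'ctr', [457.9, -264.0], 'sz', [84.0, 66.9], 'ang', 81.1)
('blue', [137.0, 234.0], np.int32(648), 'z', np.float64(0.0703), 'ctr', [440.0, -390.0], 'sz', [85.0, 65.0], 'ang', 82.5)
('white', [215.0, 278.0], np.int32(719), 'z', np.float64(0.0729), 'ctr', [486.0, 274.4], 'sz', [63.4, 87.8], 'ang', 9.0)
('white', [266.0, 288.0], np.int32(824), 'z', np.float64(0.0731), 'ctr', [378.2, 225.3], 'sz', [84.9, 61.6], 'ang', 82.7)
('white', [179.0, 317.0], np.int32(1051), 'z', np.float64(0.0729), 'ctr', [452.1, 406.1], 'sz', [62.6, 87.8], 'ang', 12.6)
('blue', [369.0, 188.0], np.int32(818), 'z', np.float64(0.0719), 'ctr', [445.8, -324.6], 'sz', [215.0, 66.3], 'ang', 81.8)
('white', [274.0, 7.0], np.int32(937), 'z', np.float64(0.0715), 'ctr', [462.3, 371.2], 'sz', [60.0, 13.0], 'ang', 10.4)
('white', [291.0, 116.0], np.int32(4922), 'z', np.float64(0.0717), 'ctr', [487.7, 275.4], 'sz', [60.1, 84.1], 'ang', 8.6)
('white', [184.0, 154.0], np.int32(4217), 'z', np.float64(0.0718), 'ctr', [380.6, 224.9], 'sz', [84.1, 60.8], 'ang', 81.9)
t 22.48 tcp [482.3 198.3 255.2] yaw 96.32 zdown [-0. -0. -1.] F [-0.2 -0.1  0. ] op 0.998 ff 0.0 q6 0.09
shift [ 0.028  0.508 -1.348] turn [ 0.0003 -0.0003  0.0286] min rows 5.2 0.4
```

View pics/s4.png

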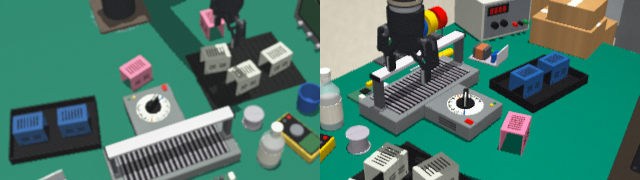

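Both blue covers stand in the tray. Now wet C.

```bash

python3 -m handwheel '[0.017,0.25,0,0,0,0.015,0.016,0.26,-0.02,0,0,0.014,0,0,-0.25,0,0,0,0,0,-0.25,0,0,0,0,0,-0.25,0,0,0]' >/dev/null
python3 -m handwheel '[0,0,-0.1,0,0,0,0,0,0,0,0,0,0,0,0,0,0,0]' >/dev/null
python3 -c "
from h import *
go(487.2,274.8,57,98.9)"
```

```text
t 23.15 tcp [487.3 274.2 124.5] yaw 98.87 zdown [-0.002 -0.001 -1.   ] F [-0.   0.2  0.4] op 1.0 ff 0.0 q6 0.18
shift [-0.001  0.004 -0.45 ] turn [ 0.0005 -0.0011  0.0004] min rows 1.6 0.0
```

```bash

python3 -m handwheel '[0,0.003,-0.2,0,0,0,0,0,-0.2,0,0,0,0,0,-0.05,0,0,0,0,0,0,0,0,0,0,0,0,0,0,0]' |sed -n '2p;4p'
python3 -m handwheel '[0,0,0,0,0,0,0,0,0,0,0,0,0,0,0,0,0,0,0,0,0,0,0,0,0,0,0,0,0,0]' 0 30  >/dev/null
python3 -m handwheel '[0,0,0,0,0,0,0,0,0,0,0,0,0,0,0.02,0,0,0,0,0,0.25,0,0,0,0,0,0.25,0,0,0]' 
python3 -m handwheel '[0,0,0.25,0,0,0,0,0,0.25,0,0,0,0,0,0.25,0,0,0,0,0,0.15,0,0,0,0,0,0,0,0,0]' 
python3 -c "
from h import *
go(662.4,71,275,91.3)
for f in('scene','side'):
    shot(f,'z'); print(*blobs('z','white',.06,.085,(.2,.6,.1,.6)),sep='\n')"
```

```text
eef_pos: [0.4887, 0.2762, 0.0595]
contact_force: [0.8, 0.2, 0.3]
time: 24.4
eef_pos: [0.4845, 0.2752, 0.1331]
tcp_rot: [0.649, 0.76, -0.004, -0.002]
contact_force: [1.2, -0.4, -1.7]
opening: 0.697
finger_force: 34.1
time: 24.82
eef_pos: [0.4897, 0.2772, 0.278]
tcp_rot: [0.649, 0.76, 0.006, 0.003]
contact_force: [0.9, 0.5, -0.7]
opening: 0.696
finger_force: 34.3
t 24.82 tcp [489.7 277.2 278. ] yaw 99.02 zdown [ 0.012  0.004 -1.   ] F [ 0.9  0.5 -0.7] op 0.696 ff 34.3 q6 0.18
shift [ 1.151 -1.375 -0.02 ] turn [-0.0022  0.0079 -0.0858] min rows 6.5 1.1
('white', [325.0, 163.0], np.int32(365), 'z', np.float64(0.0715), 'ctr', [382.9, 223.5], 'sz', [84.0, 64.9], 'ang', 81.1)
('white', [387.0, 163.0], np.int32(408), 'z', np.float64(0.0717), 'ctr', [455.1, 405.3], 'sz', [64.2, 88.4], 'ang', 12.9)
('white', [266.0, 288.0], np.int32(837), 'z', np.float64(0.0732), 'ctr', [377.6, 224.4], 'sz', [85.2, 62.5], 'ang', 82.2)
('white', [179.0, 317.0], np.int32(1052), 'z', np.float64(0.0729), 'ctr', [452.8, 406.2], 'sz', [63.1, 87.0], 'ang', 12.6)
```

```bash

python3 -m handwheel '[0.165,-0.196,0,0,0,-0.0122,0.165,-0.196,0,0,0,-0.0122,0.165,-0.196,0,0,0,-0.0122,0.165,-0.196,0,0,0,-0.0122,0.165,-0.196,0,0,0,-0.0122]'  >/dev/null
python3 -m handwheel '[0.165,-0.196,0,0,0,-0.0122,0.165,-0.196,0,0,0,-0.0122,0,0,-0.1,0,0,0,0,0,0,0,0,0,0,0,0,0,0,0]'  >/dev/null
python3 -m handwheel '[0,0,0,0,0,0]'  >/dev/null
python3 -c "
from h import *
go(662.4,71,146,91.3); shot('wrist','w6'); shot('side','s6')
cv2.imwrite('pics/w6.png',np.hstack([cv2.resize(load('w6')['p'],(400,300)),cv2.resize(load('s6')['p'][120:270,170:370],(400,300))]))
print(*blobs('w6','white',.148,.164),sep='\n')"
```

```text
t 25.83 tcp [659.1  71.2 253.2] yaw 91.37 zdown [-0.004  0.001 -1.   ] F [ 0.1  0.3 -1.3] op 0.697 ff 34.2 q6 -0.07
shift [ 0.022 -0.002 -0.715] turn [-0.0003 -0.0028 -0.0008] min rows 2.6 0.0
('white', [426.0, 10.0], np.int32(260), 'z', np.float64(0.1581), 'ctr', [754.0, 216.7], 'sz', [6.8, 21.6], 'ang', 57.6)
('white', [283.0, 169.0], np.int32(3842), 'z', np.float64(0.1557), 'ctr', [663.2, 109.0], 'sz', [33.3, 67.7], 'ang', 0.7)
```

View pics/w6.png

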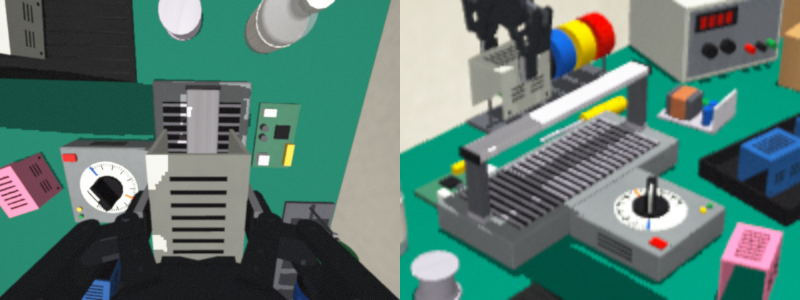

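The cover is centred over the bar (bar x about 203, cover about 200). Lowering.

```bash

python3 -m handwheel '[0.015,0,-0.15,0,0,0,0,0,-0.18,0,0,0,0,0,-0.18,0,0,0,0,0,-0.12,0,0,0,0,0,0,0,0,0]'  |sed -n '2p;4p'
python3 -m handwheel '[0,0,-0.02,0,0,0,0,0,0,0,0,0]'  |sed -n '2p;4p'
python3 -m handwheel '[0,0,-0.01,0,0,0,0,0,0,0,0,0]'  |sed -n '2p;4p'
python3 -m handwheel '[0,0,-0.01,0,0,0,0,0,0,0,0,0]'  |sed -n '2p;4p'
```

```text
eef_pos: [0.6593, 0.0715, 0.156]
contact_force: [-1.2, -0.5, -2.1]
eef_pos: [0.6634, 0.0709, 0.1597]
contact_force: [-0.7, 0.5, -1.6]
eef_pos: [0.6638, 0.0705, 0.1588]
contact_force: [0.1, -0.1, -0.3]
eef_pos: [0.6631, 0.0703, 0.1558]
contact_force: [-0.3, 0.3, -1.5]
```

```bash

python3 -m handwheel '[0,0,-0.04,0,0,0,0,0,0,0,0,0]'  |sed -n '2p;4p'
python3 -m handwheel '[0,0,-0.015,0,0,0,0,0,0,0,0,0]'  |sed -n '2p;4p'
python3 -m handwheel '[0,0,-0.01,0,0,0,0,0,0,0,0,0]'  |sed -n '2p;4p'
```

```text
eef_pos: [0.6622, 0.0703, 0.148]
contact_force: [-1.0, 0.3, -2.2]
eef_pos: [0.6628, 0.0703, 0.1472]
contact_force: [-0.9, -0.1, -0.4]
eef_pos: [0.663, 0.0704, 0.1471]
contact_force: [-2.9, 0.6, 4.9]
```

```bash

python3 -m handwheel '[0,0,0,0,0,0,0,0,0,0,0,0,0,0,0,0,0,0]' 1 >/dev/null
python3 -m handwheel '[0,0,0.1,0,0,0,0,0,0.2,0,0,0,0,0,0.25,0,0,0,0,0,0.2,0,0,0,0,0,0,0,0,0]' >/dev/null
python3 -m handwheel '[-0.14,0.224,0,0,0,0.0127,-0.14,0.224,0,0,0,0.0127,-0.14,0.224,0,0,0,0.0127,-0.14,0.224,0,0,0,0.0127,-0.14,0.224,0,0,0,0.0127]' >/dev/null
python3 -m handwheel '[-0.14,0.224,0,0,0,0.0127,-0.14,0.224,0,0,0,0.0127,-0.14,0.224,0,0,0,0.0127,-0.14,0.224,0,0,0,0.0127,0,0,0,0,0,0]' >/dev/null
python3 -m handwheel '[0,0,0,0,0,0,0,0,0,0,0,0]' >/dev/null
python3 -c "
from h import *
shot('wrist','w7')
for f in('scene','side'):
    shot(f,f+'5'); print(*blobs(f+'5','white',.06,.085,(.2,.6,.1,.6)),*blobs(f+'5','white',.154,.17,(.6,.72,-.25,.2)),sep='\n')
print(*blobs('w7','white',.06,.085,(.2,.6,.1,.6)),sep='\n')
go(453.5,406,120,102.7)"
```

```text
('white', [325.0, 162.0], np.int32(416), 'z', np.float64(0.0714), 'ctr', [380.5, 223.9], 'sz', [84.5, 66.3], 'ang', 81.3)
('white', [387.0, 163.0], np.int32(398), 'z', np.float64(0.0715), 'ctr', [453.9, 407.1], 'sz', [63.2, 87.4], 'ang', 14.0)
('white', [284.0, 239.0], np.int32(1786), 'z', np.float64(0.1571), 'ctr', [665.9, -29.0], 'sz', [63.9, 347.1], 'ang', 1.4)
('white', [266.0, 288.0], np.int32(859), 'z', np.float64(0.073), 'ctr', [378.6, 224.3], 'sz', [85.9, 63.1], 'ang', 81.7)
('white', [179.0, 317.0], np.int32(1021), 'z', np.float64(0.073), 'ctr', [451.2, 406.4], 'sz', [62.3, 85.1], 'ang', 12.0)
('white', [242.0, 176.0], np.int32(975), 'z', np.float64(0.1582), 'ctr', [667.8, -28.4], 'sz', [65.7, 346.7], 'ang', 3.1)
('white', [265.0, 153.0], np.int32(4575), 'z', np.float64(0.0717), 'ctr', [454.2, 406.9], 'sz', [59.8, 84.2], 'ang', 12.6)
('white', [42.0, 202.0], np.int32(420), 'z', np.float64(0.0659), 'ctr', [222.8, 299.0], 'sz', [24.7, 47.5], 'ang', 88.0)
('white', [187.0, 277.0], np.int32(1111), 'z', np.float64(0.0717), 'ctr', [380.7, 225.3], 'sz', [85.1, 60.3], 'ang', 82.1)
t 29.17 tcp [474.7 371.6 258.1] yaw 101.48 zdown [ 0. -0. -1.] F [ 1.1 -0.1  0.3] op 1.0 ff 0.0 q6 0.3
shift [-0.141  0.229 -0.92 ] turn [0.     0.0002 0.0135] min rows 3.4 0.2
```

```bash

python3 -m handwheel '[-0.138,0.234,0,0,0,0.0135,0,0,-0.23,0,0,0,0,0,-0.23,0,0,0,0,0,-0.23,0,0,0,0,0,-0.23,0,0,0]' >/dev/null
python3 -m handwheel '[0,0,0,0,0,0,0,0,0,0,0,0,0,0,0,0,0,0]' >/dev/null
python3 -c "
from h import *
go(454,406.7,58,102.6)"
```

```text
t 29.83 tcp [454.7 407.9 121.9] yaw 102.74 zdown [ 0.002  0.002 -1.   ] F [0.8 0.7 0.9] op 1.005 ff 0.0 q6 0.34
shift [-0.005 -0.008 -0.426] turn [-0.001   0.0016 -0.0015] min rows 1.5 0.0
```

```bash

python3 -m handwheel '[-0.003,-0.004,-0.2,0,0,0,0,0,-0.2,0,0,0,0,0,-0.03,0,0,0,0,0,0,0,0,0,0,0,0,0,0,0]' |sed -n '2p;4p'
python3 -m handwheel '[0,0,0,0,0,0,0,0,0,0,0,0,0,0,0,0,0,0,0,0,0,0,0,0,0,0,0,0,0,0]' 0 30  |sed -n '2p;4p'
python3 -m handwheel '[0,0,0,0,0,0,0,0,0,0,0,0,0,0,0.02,0,0,0,0,0,0.25,0,0,0,0,0,0.25,0,0,0]' >/dev/null
python3 -m handwheel '[0,0,0.25,0,0,0,0,0,0.25,0,0,0,0,0,0.25,0,0,0,0,0,0.15,0,0,0,0,0,0,0,0,0]' 
python3 -c "
from h import *
go(664.8,-29,275,91.3)"
```

```text
eef_pos: [0.4542, 0.4081, 0.058]
contact_force: [-0.8, -0.1, 1.3]
eef_pos: [0.4541, 0.4083, 0.0581]
contact_force: [-0.0, -0.3, 7.0]
time: 31.5
eef_pos: [0.4547, 0.4087, 0.2759]
tcp_rot: [0.624, 0.782, 0.006, 0.002]
contact_force: [0.8, 0.2, -1.4]
opening: 0.699
finger_force: 34.1
t 31.5 tcp [454.7 408.7 275.9] yaw 102.83 zdown [ 0.01   0.007 -1.   ] F [ 0.8  0.2 -1.4] op 0.699 ff 34.1 q6 0.34
shift [ 1.401 -2.918 -0.006] turn [-0.0036  0.007  -0.1281] min rows 11.6 1.6
```

```bash

python3 -m handwheel '[0.1168,-0.2432,0,0,0,-0.0107,0.1168,-0.2432,0,0,0,-0.0107,0.1168,-0.2432,0,0,0,-0.0107,0.1168,-0.2432,0,0,0,-0.0107,0.1168,-0.2432,0,0,0,-0.0107]'  >/dev/null
python3 -m handwheel '[0.1168,-0.2432,0,0,0,-0.0107,0.1168,-0.2432,0,0,0,-0.0107,0.1168,-0.2432,0,0,0,-0.0107,0.1168,-0.2432,0,0,0,-0.0107,0.1168,-0.2432,0,0,0,-0.0107]'  >/dev/null
python3 -m handwheel '[0.1168,-0.2432,0,0,0,-0.0107,0.1168,-0.2432,0,0,0,-0.0107,0,0,-0.1,0,0,0,0,0,0,0,0,0,0,0,0,0,0,0]'  >/dev/null
python3 -m handwheel '[0,0,0,0,0,0,0,0,0,0,0,0]'  >/dev/null
python3 -c "
from h import *
go(664.8,-29,146,91.3); shot('wrist','w8')
print(*blobs('w8','white',.153,.164,(.6,.72,-.25,.2)),*blobs('w8','white',.2,.24,(.6,.72,-.25,.2)),sep='\n')"
```

```text
t 32.92 tcp [662.4 -29.1 253.3] yaw 91.36 zdown [-0.  0. -1.] F [ 0.6 -0.4 -1.6] op 0.696 ff 34.0 q6 -0.22
shift [ 0.016  0.001 -0.715] turn [-0.0002 -0.0003 -0.0007] min rows 2.6 0.0
('white', [282.0, 96.0], np.int32(13932), 'z', np.float64(0.1584), 'ctr', [664.6, 47.0], 'sz', [60.3, 147.6], 'ang', 1.3)
```

```bash

python3 -m handwheel '[0.015,0,-0.15,0,0,0,0,0,-0.18,0,0,0,0,0,-0.18,0,0,0,0,0,-0.14,0,0,0,0,0,0,0,0,0]'  >/dev/null
python3 -m handwheel '[0,0,-0.02,0,0,0,0,0,0,0,0,0,0,0,0,0,0,0]'  |sed -n '2p;4p'
python3 -m handwheel '[0,0,-0.02,0,0,0,0,0,0,0,0,0]'  |sed -n '2p;4p'
python3 -m handwheel '[0,0,-0.02,0,0,0,0,0,0,0,0,0]'  |sed -n '2p;4p'
```

```text
eef_pos: [0.6664, -0.0304, 0.1555]
contact_force: [0.3, 0.1, -1.9]
eef_pos: [0.6657, -0.0306, 0.1512]
contact_force: [-0.8, -0.1, -2.4]
eef_pos: [0.665, -0.0306, 0.1467]
contact_force: [0.2, -0.4, -2.1]
```

```bash

python3 -m handwheel '[0,0,-0.015,0,0,0,0,0,0,0,0,0]'  |sed -n '2p;4p'
python3 -m handwheel '[0,0,-0.007,0,0,0,0,0,0,0,0,0]'  |sed -n '2p;4p'
```

```text
eef_pos: [0.6654, -0.0306, 0.1451]
contact_force: [-0.9, 1.0, 0.2]
eef_pos: [0.6655, -0.0306, 0.1451]
contact_force: [-3.6, -0.3, 4.3]
```

```bash

python3 -m handwheel '[0,0,0,0,0,0,0,0,0,0,0,0,0,0,0,0,0,0]' 1 >/dev/null
python3 -m handwheel '[0,0,0.1,0,0,0,0,0,0.2,0,0,0,0,0,0.25,0,0,0,0,0,0.2,0,0,0,0,0,0,0,0,0]' >/dev/null
python3 -m handwheel '[-0.19,0.17,0,0,0,-0.0103,-0.19,0.17,0,0,0,-0.0103,-0.19,0.17,0,0,0,-0.0103,-0.19,0.17,0,0,0,-0.0103,-0.19,0.17,0,0,0,-0.0103]' >/dev/null
python3 -m handwheel '[-0.19,0.17,0,0,0,-0.0103,-0.19,0.17,0,0,0,-0.0103,-0.19,0.17,0,0,0,-0.0103,-0.19,0.17,0,0,0,-0.0103,0,0,0,0,0,0]' >/dev/null
python3 -m handwheel '[0,0,0,0,0,0,0,0,0,0,0,0]' >/dev/null
python3 -c "
from h import *
shot('wrist','w9')
for f in('scene','side'):
    shot(f,f+'6'); print(*blobs(f+'6','white',.06,.085,(.2,.6,.1,.6)),*blobs(f+'6','white',.154,.17,(.6,.72,-.25,.2)),sep='\n')
print(*blobs('w9','white',.068,.085,(.2,.6,.1,.6)),sep='\n')
go(380.5,225,120,82)"
```

```text
('white', [325.0, 162.0], np.int32(407), 'z', np.float64(0.0717), 'ctr', [380.6, 223.4], 'sz', [84.0, 66.1], 'ang', 81.5)
('white', [283.0, 239.0], np.int32(2080), 'z', np.float64(0.1581), 'ctr', [666.7, -29.6], 'sz', [64.5, 346.1], 'ang', 1.9)
('white', [266.0, 288.0], np.int32(828), 'z', np.float64(0.0731), 'ctr', [377.3, 224.5], 'sz', [86.6, 61.2], 'ang', 81.8)
('white', [286.0, 155.0], np.int32(77), 'z', np.float64(0.1572), 'ctr', [660.0, -170.0], 'sz', [33.5, 66.0], 'ang', 10.8)
('white', [223.0, 186.0], np.int32(521), 'z', np.float64(0.1597), 'ctr', [661.4, 73.9], 'sz', [66.3, 144.2], 'ang', 0.5)
('white', [247.0, 167.0], np.int32(4184), 'z', np.float64(0.0718), 'ctr', [380.7, 224.7], 'sz', [84.4, 60.0], 'ang', 81.9)
t 36.12 tcp [409.5 198.2 256.3] yaw 82.82 zdown [ 0. -0. -1.] F [-0.7  0.9 -0.7] op 0.998 ff 0.0 q6 0.35
shift [-0.193  0.178 -0.909] turn [ 0.0001  0.0002 -0.0091] min rows 3.4 0.1
```

```bash

python3 -m handwheel '[-0.192,0.177,0,0,0,-0.009,0,0,-0.23,0,0,0,0,0,-0.23,0,0,0,0,0,-0.23,0,0,0,0,0,-0.21,0,0,0]' >/dev/null
python3 -m handwheel '[0,0,0,0,0,0,0,0,0,0,0,0,0,0,0,0,0,0]' >/dev/null
python3 -c "
from h import *
go(380.7,224.6,58,82)"
```

```text
t 36.78 tcp [381.5 225.5 122.7] yaw 82.04 zdown [ 0.002  0.001 -1.   ] F [ 0.9 -0.3  0.4] op 0.999 ff 0.0 q6 0.44
shift [-0.005 -0.006 -0.432] turn [-0.0004  0.0014 -0.0005] min rows 1.6 0.0
```

```bash

python3 -m handwheel '[-0.003,-0.004,-0.2,0,0,0,0,0,-0.2,0,0,0,0,0,-0.03,0,0,0,0,0,0,0,0,0,0,0,0,0,0,0]' |sed -n '2p;4p'
python3 -m handwheel '[0,0,0,0,0,0,0,0,0,0,0,0,0,0,0,0,0,0,0,0,0,0,0,0,0,0,0,0,0,0]' 0 30  |sed -n '2p;4p'
python3 -m handwheel '[0,0,0,0,0,0,0,0,0,0,0,0,0,0,0.02,0,0,0,0,0,0.25,0,0,0,0,0,0.25,0,0,0]' >/dev/null
python3 -m handwheel '[0,0,0.25,0,0,0,0,0,0.25,0,0,0,0,0,0.25,0,0,0,0,0,0.15,0,0,0,0,0,0,0,0,0]' 
python3 -c "
from h import *
go(667,-129,275,91.3)"
```

```text
eef_pos: [0.3811, 0.2254, 0.0587]
contact_force: [0.9, -0.0, -0.0]
eef_pos: [0.381, 0.2255, 0.0587]
contact_force: [0.3, -1.0, 7.1]
time: 38.45
eef_pos: [0.3817, 0.2258, 0.2762]
tcp_rot: [0.754, 0.657, 0.006, 0.002]
contact_force: [0.8, -0.2, -1.5]
opening: 0.699
finger_force: 34.3
t 38.45 tcp [381.7 225.8 276.2] yaw 82.12 zdown [ 0.012  0.004 -1.   ] F [ 0.8 -0.2 -1.5] op 0.699 ff 34.3 q6 0.44
shift [ 1.902 -2.365 -0.008] turn [-0.0029  0.0072  0.102 ] min rows 10.9 1.3
```

```bash

python3 -m handwheel '[0.1585,-0.197,0,0,0,0.0085,0.1585,-0.197,0,0,0,0.0085,0.1585,-0.197,0,0,0,0.0085,0.1585,-0.197,0,0,0,0.0085,0.1585,-0.197,0,0,0,0.0085]'  >/dev/null
python3 -m handwheel '[0.1585,-0.197,0,0,0,0.0085,0.1585,-0.197,0,0,0,0.0085,0.1585,-0.197,0,0,0,0.0085,0.1585,-0.197,0,0,0,0.0085,0.1585,-0.197,0,0,0,0.0085]'  >/dev/null
python3 -m handwheel '[0.1585,-0.197,0,0,0,0.0085,0.1585,-0.197,0,0,0,0.0085,0,0,-0.1,0,0,0,0,0,0,0,0,0,0,0,0,0,0,0]'  >/dev/null
python3 -m handwheel '[0,0,0,0,0,0,0,0,0,0,0,0]'  >/dev/null
python3 -c "
from h import *
go(667,-129,146,91.3); shot('wrist','w10')
print(*blobs('w10','white',.157,.164,(.6,.72,-.25,.2)),sep='\n')"
```

```text
t 39.87 tcp [ 664.2 -128.5  254.9] yaw 91.36 zdown [ 0.  0. -1.] F [ 0.1  0.3 -1.5] op 0.698 ff 34.1 q6 -0.36
shift [ 0.019 -0.003 -0.726] turn [-0.0001  0.     -0.0007] min rows 2.6 0.0
('white', [283.0, 81.0], np.int32(9997), 'z', np.float64(0.1587), 'ctr', [666.5, -33.3], 'sz', [60.2, 89.6], 'ang', 1.1)
```

```bash

python3 -m handwheel '[0.018,-0.015,-0.15,0,0,0,0,0,-0.18,0,0,0,0,0,-0.18,0,0,0,0,0,-0.14,0,0,0,0,0,0,0,0,0]'  >/dev/null
python3 -m handwheel '[0,0,-0.04,0,0,0,0,0,0,0,0,0,0,0,0,0,0,0]'  |sed -n '2p;4p'
python3 -m handwheel '[0,0,-0.03,0,0,0,0,0,0,0,0,0]'  |sed -n '2p;4p'
python3 -m handwheel '[0,0,-0.01,0,0,0,0,0,0,0,0,0]'  |sed -n '2p;4p'
```

```text
eef_pos: [0.6684, -0.132, 0.1534]
contact_force: [0.1, -0.6, -1.8]
eef_pos: [0.6678, -0.1321, 0.1476]
contact_force: [0.2, 0.2, -2.6]
eef_pos: [0.6678, -0.1321, 0.1458]
contact_force: [1.0, 0.0, 0.3]
```

```bash

python3 -m handwheel '[0,0,-0.007,0,0,0,0,0,0,0,0,0]'  |sed -n '2p;4p'
python3 -m handwheel '[0,0,0,0,0,0,0,0,0,0,0,0,0,0,0,0,0,0]' 1 >/dev/null
python3 -m handwheel '[0,0,0.1,0,0,0,0,0,0.2,0,0,0,0,0,0.25,0,0,0,0,0,0.25,0,0,0,0,0,0,0,0,0]' >/dev/null
python3 -m handwheel '[-0.181,0.112,0,0,0,0.064,-0.181,0.112,0,0,0,0.064,-0.181,0.112,0,0,0,0.064,-0.181,0.112,0,0,0,0.064,-0.181,0.112,0,0,0,0.064]' 0.6 >/dev/null
python3 -m handwheel '[-0.181,0.112,0,0,0,0.064,0,0,0,0,0,0,0,0,0,0,0,0,0,0,0,0,0,0]' 0.6 >/dev/null
python3 -c "
from h import *
for f in('scene','side'):
    shot(f,f+'7'); print(*blobs(f+'7','white',.157,.17,(.6,.72,-.25,.2)),sep='\n')
cv2.imwrite('pics/s7.png',np.hstack([cv2.resize(load('scene7')['p'][150:300,170:370],(400,300)),cv2.resize(load('side7')['p'][120:270,170:370],(400,300))]))
shot('wrist','w11')
p,W=cloud('w11'); m=(W[...,2]>.08)&(W[...,2]<.095)&(np.hypot(W[...,0]-.505,W[...,1]+.031)<.03); print(cv2.minAreaRect((W[m][:,:2]*1000).astype(np.float32)))
mark('w11','orange')
go(505.2,-31,84,125.9)"
```

```text
eef_pos: [0.6678, -0.1321, 0.1458]
contact_force: [-2.7, 1.4, 4.5]
('white', [278.0, 241.0], np.int32(2231), 'z', np.float64(0.1592), 'ctr', [666.0, -29.9], 'sz', [62.5, 345.3], 'ang', 1.3)
('white', [245.0, 173.0], np.int32(1174), 'z', np.float64(0.1602), 'ctr', [664.4, -27.0], 'sz', [67.2, 347.9], 'ang', 1.5)
((504.2947082519531, -30.097469329833984), (13.81852912902832, 47.735443115234375), 35.32857894897461)
orange 32 r 0.039017049945542955 ang -24.915127524571584
t 42.65 tcp [505.4 -31.8 264.5] yaw 125.78 zdown [ 0.001 -0.    -1.   ] F [ 0.   0.4 -0.2] op 0.599 ff 0.0 q6 -0.89
shift [-0.002  0.005 -1.203] turn [0.0002 0.0006 0.0013] min rows 4.3 0.0
```

View pics/s7.png

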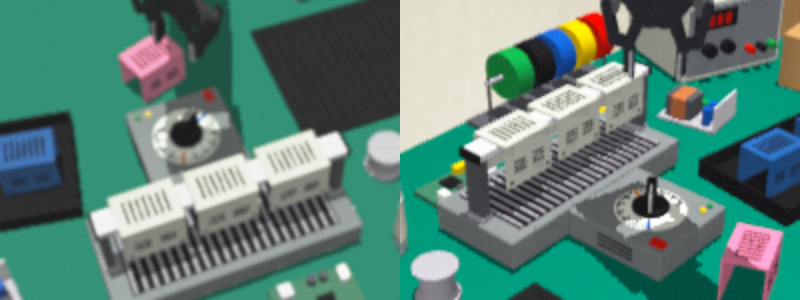

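All three white covers hang astride the bar in a row. Now the dial.

```bash

python3 -m handwheel '[-0.002,0.005,-0.22,0,0,0,0,0,-0.22,0,0,0,0,0,-0.22,0,0,0,0,0,-0.22,0,0,0,0,0,-0.12,0,0,0]' >/dev/null
python3 -m handwheel '[0,0,0,0,0,0,0,0,0,0,0,0,0,0,0,0,0,0]' >/dev/null
python3 -c "
from h import *
go(505.2,-31,84,125.7)"
```

```text
t 43.32 tcp [505.7 -31.  115.5] yaw 125.82 zdown [ 0.003 -0.001 -1.   ] F [0.7 0.2 1.1] op 0.601 ff 0.0 q6 -0.89
shift [-0.003 -0.    -0.21 ] turn [ 0.0004  0.0016 -0.0013] min rows 0.8 0.0
```

```bash

python3 -m handwheel '[-0.003,0,-0.11,0,0,0,0,0,-0.1,0,0,0,0,0,0,0,0,0,0,0,0,0,0,0]' |sed -n '2p;4p'
python3 -m handwheel '[0,0,0,0,0,0,0,0,0,0,0,0,0,0,0,0,0,0,0,0,0,0,0,0,0,0,0,0,0,0]' 0 30 >/dev/null
python3 -m handwheel '[0,0,0,0,0,0,0,0,0,0,0,0,0,0,0,0,0,0]'
python3 -c "
from h import *
st()"
python3 -m handwheel '[0,0,0,0,0,-0.075,0,0,0,0,0,-0.075,0,0,0,0,0,-0.075,0,0,0,0,0,-0.075,0,0,0,0,0,-0.075]' |grep force
python3 -m handwheel '[0,0,0,0,0,-0.075,0,0,0,0,0,-0.075,0,0,0,0,0,-0.075,0,0,0,0,0,-0.075,0,0,0,0,0,-0.075]' |grep force
python3 -m handwheel '[0,0,0,0,0,-0.075,0,0,0,0,0,-0.075,0,0,0,0,0,-0.075,0,0,0,0,0,-0.075,0,0,0,0,0,-0.075]' |grep force
python3 -m handwheel '[0,0,0,0,0,-0.075,0,0,0,0,0,-0.075,0,0,0,0,0,-0.075,0,0,0,0,0,-0.075,0,0,0,0,0,-0.075]' |grep force
python3 -m handwheel '[0,0,0,0,0,-0.075,0,0,0,0,0,-0.075,0,0,0,0,0,0,0,0,0,0,0,0,0,0,0,0,0,0]'
python3 -c "
from h import *
st(); shot('wrist','w12'); mark('w12','orange')"
```

```text
eef_pos: [0.5045, -0.0306, 0.0838]
contact_force: [0.0, 0.2, 0.3]
time: 44.32
eef_pos: [0.504, -0.0311, 0.0841]
tcp_rot: [0.455, 0.89, -0.001, 0.0]
contact_force: [-3.3, -1.9, 6.5]
opening: 0.157
finger_force: 31.8
t 44.32 tcp [504.  -31.1  84.1] yaw 125.87 zdown [ 0.    -0.002 -1.   ] F [-3.3 -1.9  6.5] op 0.157 ff 31.8 q6 -0.89
contact_force: [-2.9, -1.6, 5.6]
finger_force: 31.7
contact_force: [-0.5, -2.3, 4.1]
finger_force: 31.6
contact_force: [-1.3, -3.5, 3.7]
finger_force: 31.5
contact_force: [-1.8, -3.9, 3.5]
finger_force: 31.5
time: 46.4
eef_pos: [0.5046, -0.0318, 0.084]
tcp_rot: [0.981, -0.194, 0.001, 0.001]
contact_force: [-2.3, -5.1, 5.8]
opening: 0.157
finger_force: 31.8
t 46.4 tcp [504.6 -31.8  84. ] yaw -22.41 zdown [ 0.002 -0.003 -1.   ] F [-2.3 -5.1  5.8] op 0.157 ff 31.8 q6 1.7
orange 210 r 0.039453066017629754 ang -24.71749191526597
```

```bash

python3 -m handwheel '[0,0,0,0,0,-0.019,0,0,0,0,0,0,0,0,0,0,0,0]' >/dev/null
python3 -c "
from h import *
st(); shot('wrist','w13')
cv2.imwrite('pics/w13.png',cv2.resize(load('w13')['p'][150:300,180:380],(800,600),interpolation=cv2.INTER_CUBIC))"
```

```text
t 46.7 tcp [504.6 -31.7  84.1] yaw -24.12 zdown [ 0.002 -0.003 -1.   ] F [-1.3 -5.6  4.1] op 0.157 ff 31.8 q6 1.73
```

View pics/w13.png

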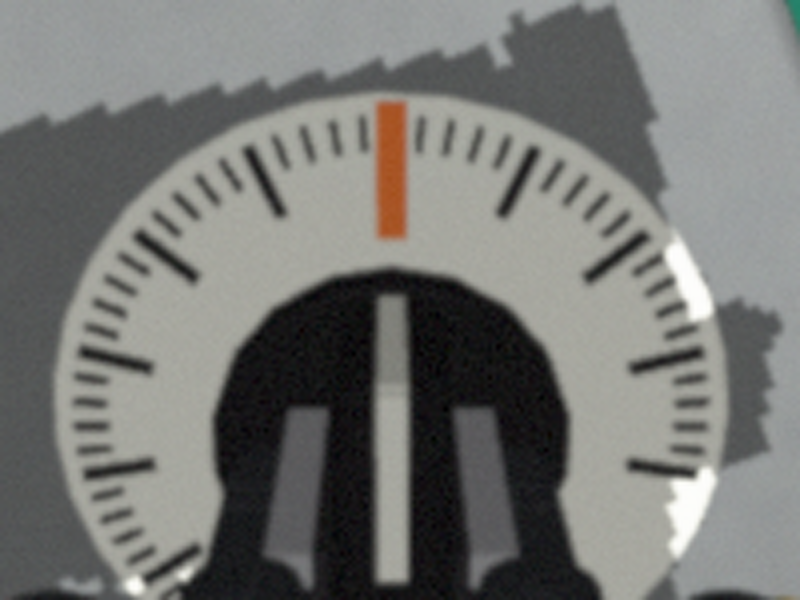

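The pointer stripe (x=392) lines up exactly with the orange line (x=392). Releasing, rising and checking.

```bash

python3 -m handwheel '[0,0,0,0,0,0,0,0,0,0,0,0,0,0,0,0,0,0]' 0.6 >/dev/null
python3 -m handwheel '[0,0,0.1,0,0,0,0,0,0.26,0,0,0,0,0,0.26,0,0,0,0,0,0.26,0,0,0,0,0,0.26,0,0,0]' >/dev/null
python3 -m handwheel '[0,0,0,0,0,0,0,0,0,0,0,0,0,0,0,0,0,0]' >/dev/null
python3 -c "
from h import *
st(); shot('wrist','w14'); shot('scene','s14'); mark('w14','orange')
cv2.imwrite('pics/f.png',np.hstack([cv2.resize(load('w14')['p'][100:250,180:380],(400,300),interpolation=cv2.INTER_CUBIC),cv2.resize(load('s14')['p'][110:320,110:390],(400,300))]))"
```

```text
t 47.67 tcp [503.2 -29.9 252.6] yaw -24.31 zdown [-0.001  0.001 -1.   ] F [-0.4  0.4 -0.8] op 0.599 ff 0.0 q6 1.73
orange 47 r 0.03916480868463628 ang -24.562111359688547
```

View pics/f.png

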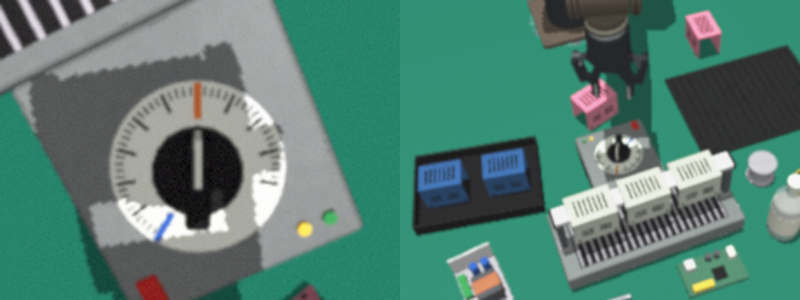

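The pointer is on orange, both blue covers stand in the tray, and all three white covers hang on the bar. Handing in.

```bash
python3 -c "
from plant import ctrl
print(ctrl.sign_off())"
```

```text
the job is handed in; nothing more can be done
None
```

The job is done and handed in: both dry blue covers stand upright in the tray, all three white covers hang side by side on the bar, and the dial is at 60 after being at 0 while the covers were handled; it took about 48 s.

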